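# Load the bench rocker from the instrument drawer and set its speed collar

### The arm

A 6-joint arm with a two-finger parallel gripper is mounted at the origin on the work surface. World frame = base frame: x ahead of the robot, y to its left, z up, the work surface at z = 0. Lengths are in mm, angles in degrees, forces in N, time in s.
With the tool pointing down it reaches from about 300 to 850 mm from the base axis. Payload 4.2 kg.
Tool frame: the origin (TCP) lies between the finger pads; the fingertips stand 19 mm ahead of it and the grasp point (between the pads) is the TCP (env.tips_ahead is the distance from the TCP to the fingertips, in mm); z points along the fingers, y is the direction in which the jaws open and shut (so a half turn about z gives the same grasp; the last joint's range is limited). The gripper opens to 91 mm and grips with 3 to 60 N. Pads are 32 mm wide; open, the fingers measure 118 mm over their backs; the gripper's body (76 mm by 178 mm) begins 60 mm behind the grasp point.
Start: joints at [-78.381, 18.312, 89.639, -0, 72.044, -1.146], TCP at [127.055, -560.804, 204.476] pointing down, gripper open.
Joint ranges: [-177.97, 177.97], [-48.28, 115.42], [12.27, 149.76], [-77.06, 257.06], [2.81, 150.46], [-146.56, 146.56]. Speed limits (degrees/s): [147.25, 147.25, 180, 180, 180, 180].

### API

Orientations are given as [roll, pitch, yaw] about the fixed x, y, z axes, in that order (R = Rz(yaw) Ry(pitch) Rx(roll)).
In Python, from workcell import telemetry, viewer, job_done, env gives the robot as it stands. The module is installed in compiled form; this text tells all that it offers.
- The arm moves only by the shell command python3 -m jog 'ROWS' [FORCE]. ROWS is JSON, a list of rows, each a list of 3 entries, a list of its own where there are three numbers: the shift along the tool's x, y, z in cm, then the turn about the tool's z in degrees, then the opening, from 0 (shut) to 1 (fully open). A call has 1 to 10 rows; each row shifts and turns the pose as measured when the row begins, along the tool's axes as they then stand; what a row does not reach is not made up. A row lasts 1/8 s, in which the tool goes at most 62.5 mm and 10.7 degrees, less where a joint would pass 70% of its speed; a pose out of reach is approached as far as the arm can. A call is refused whole if a number of a shift passes 6.25 or a number of a turn 10.7, either way. A call with a gripper value outside its range is refused whole. The fingers move at their own pace and stop on an object; FORCE is the grip in N (left out, the last holds). Time passes only in rows, so rows that do not move let the fingers close. It gives the time, the measured TCP pose, the force and the opening at its end, in the units of the state.
- telemetry.state(): the state, without advancing time (a new reading comes with each control period).
- viewer.grab_frame(name): name is "side" or "top"; returns a dict with "color" (400x640x3 uint8, red, green, blue), "K" (3x3 intrinsics, pixels), "rvec" (rotation vector, rad) and "tvec" (3), from world to camera coordinates, as OpenCV has them. Camera axes: x right, y down, z forward; pixel columns grow to the right and rows downward; lengths in mm; the calibration is good to about 2 mm. A picture is of the moment at which its call begins. There is no depth.
- job_done(): hands the job in, once; it reports no verdict.
The state is a dict: "time_s": time; "qpos": joint angles; "qvel": joint speeds; "effort": joint torques, N m; "ee_pos": TCP position; "ee_rot": TCP orientation; "force": force on the tool from outside, world axes, zero at the start; "torque": the same for the moment, N m; "gripper_width": finger opening in mm.
Only numpy, scipy, OpenCV 4.12 (cv2) and the standard library are available. Lean on these libraries where they do the work, as an engineer would, in place of code of your own. Each camera call takes 0.05 s, during which the arm holds its last target. There are 200 camera calls.

### The job

Load the bench rocker for a run: first turn its click-stop speed collar to 0, then, leaving it at 0, move every aluminium sample tin from the cabinet's drawer onto the rocker's sloped tray, each lying flat on the tray with its side against the low front lip. Only when all the tins are loaded, set the collar to 6, and finish with the drawer pushed fully shut. Leave the mortar, the spring balance and the screw clamp where they are.

Things in the scene. Friction and masses are not known exactly. Their poses are not given: they have to be found in the camera images.
- collar (a joint): angle of the rocker's speed collar, rad. It clicks into ten stops numbered 0 to 9, 0.524 rad (30 degrees) apart: joint = 0.524 x number, with end stops just outside 0 and 9. Seen from above the numbers rise CLOCKWISE. Each click takes about 0.1 N m; let go, it falls into the nearest stop. Fixed dial of ten black ticks: 0 is the long broad one on the tray's side, 5 the fairly long one, 6 the next clockwise
- collar_grip (a point): point on the collar's upright axis, 20 mm below its top. The collar is a knurled steel sleeve 42 mm in diameter and 46 mm tall over a flange 62 mm in diameter, 10 mm high (its top 26 mm below this point), with a white-lined pointer out to 41 mm from the axis. Grip the sleeve here from above, fingers on opposite sides
- rocker: bench rocker, fixed: grey base 265 x 320 x 50 mm high, the sloped tray over its front, behind it a pod 120 x 130 mm, 100 mm high, with the collar on top. Origin on the bench, x pointing from tray to pod, z up: tray centre at x = -215 mm, collar axis at x = -75 mm, y = 0. It stands left or right of the cabinet
- tray: fixed aluminium tray sloping 0.26 rad down to its front (-x). Origin at the centre of its upper surface, 78 mm above the bench; x runs up the slope, y along the tray, z square to the surface. Inside 112 mm (x) by 310 mm (y), lip 10 mm high, 6 mm thick all round; the low lip's inner face is at x = -56 mm, so a tin against it has its centre at x = -26, z = 20 mm
- drawer (a joint): how far the drawer is out, in m: 0 fully shut, 0.135 fully out, 0 to 0.01 at the start; slides with about 2 N of friction. Its floor is 90 mm above the bench and its walls reach only 110 mm, so the tins stand out above them. The tins' compartment is 105 mm deep behind the front panel and 312 mm wide; only fully out is it clear of the cabinet
- drawer_handle (a point): middle of the drawer's handle, a level steel bar 10 mm thick and 110 mm long along the cabinet's y, 122 mm above the bench; its middle line is 40 mm in front of the drawer's front panel, so it can be pinched from above. Moves with the drawer
- cabinet: green steel cabinet, fixed, 260 (x) x 350 (y) x 160 mm high, origin under its centre on the bench, front face at x = -130 mm; the drawer slides out along its -x. The opening in front is 83 to 150 mm above the bench
- tin0: closed round aluminium sample tin, 60 mm in diameter, 40 mm high, 100 to 200 g; origin at its centre, z along its axis; either way up will do. Two to four of tin0 to tin3 are there (an absent one reads None); they start upright in the drawer, in a row along its width, in any order, some 72 mm apart or more
- tin1: closed round aluminium sample tin, 60 mm in diameter, 40 mm high, 100 to 200 g; origin at its centre, z along its axis; either way up will do. Two to four of tin0 to tin3 are there (an absent one reads None); they start upright in the drawer, in a row along its width, in any order, some 72 mm apart or more
- tin2: closed round aluminium sample tin, 60 mm in diameter, 40 mm high, 100 to 200 g; origin at its centre, z along its axis; either way up will do. Two to four of tin0 to tin3 are there (an absent one reads None); they start upright in the drawer, in a row along its width, in any order, some 72 mm apart or more
- tin3: closed round aluminium sample tin, 60 mm in diameter, 40 mm high, 100 to 200 g; origin at its centre, z along its axis; either way up will do. Two to four of tin0 to tin3 are there (an absent one reads None); they start upright in the drawer, in a row along its width, in any order, some 72 mm apart or more
- mortar: white porcelain mortar, 100 mm in diameter, 60 mm high, standing on the bench at the robot's left, origin under its middle; not to be disturbed
- balance: brass spring balance, body 150 x 34 x 30 mm with a hook, lying on the bench, origin under its middle; not to be disturbed
- clamp: dark steel screw clamp with a glass slide holder, 70 x 130 x 87 mm high, standing on the bench, origin under its middle; not to be disturbed

How it is judged (in metres and radians):
On the way, in this order (a step that is already met when the one before it is completed fails the run):
1. the collar is turned to 0 (value of joint collar between -0.13 and 0.13 rad), for 0.2 s.
2. with the collar still at 0, every tin lies flat on the tray against the low lip (all of step 1 and x of tin0 in the frame of tray between -0.031 and -0.016 m and y of tin0 in the frame of tray between -0.13 and 0.13 m and z of tin0 in the frame of tray between 0.015 and 0.025 m and angle between the z axis of each of tin0, tin1, tin2, tin3 and the z axis of tray, either way round below 0.1 rad and linear speed of each of tin0, tin1, tin2, tin3 below 0.02 m/s and x of tin1 in the frame of tray between -0.031 and -0.016 m and y of tin1 in the frame of tray between -0.13 and 0.13 m and z of tin1 in the frame of tray between 0.015 and 0.025 m and x of tin2 in the frame of tray between -0.031 and -0.016 m and y of tin2 in the frame of tray between -0.13 and 0.13 m and z of tin2 in the frame of tray between 0.015 and 0.025 m and x of tin3 in the frame of tray between -0.031 and -0.016 m and y of tin3 in the frame of tray between -0.13 and 0.13 m and z of tin3 in the frame of tray between 0.015 and 0.025 m), for 0.2 s.
3. the collar is set to 6 (value of joint collar between 3.0116 and 3.2716 rad), for 0.2 s.
At the end, for the whole second after the job is handed in: every tin lies at rest flat on the tray (tilted under 0.1 rad from it), its side within 10 mm of the low lip; the collar is in stop 6 (within 0.13 rad); the drawer is shut to within 10 mm (all of step 3 and x of tin0 in the frame of tray between -0.031 and -0.016 m and y of tin0 in the frame of tray between -0.13 and 0.13 m and z of tin0 in the frame of tray between 0.015 and 0.025 m and angle between the z axis of each of tin0, tin1, tin2, tin3 and the z axis of tray, either way round below 0.1 rad and linear speed of each of tin0, tin1, tin2, tin3 below 0.02 m/s and x of tin1 in the frame of tray between -0.031 and -0.016 m and y of tin1 in the frame of tray between -0.13 and 0.13 m and z of tin1 in the frame of tray between 0.015 and 0.025 m and x of tin2 in the frame of tray between -0.031 and -0.016 m and y of tin2 in the frame of tray between -0.13 and 0.13 m and z of tin2 in the frame of tray between 0.015 and 0.025 m and x of tin3 in the frame of tray between -0.031 and -0.016 m and y of tin3 in the frame of tray between -0.13 and 0.13 m and z of tin3 in the frame of tray between 0.015 and 0.025 m and value of joint drawer below 0.01 m); the robot touches nothing.
It fails at once if the porcelain mortar is pushed more than 40 mm from its place (distance of mortar from where it was at the start of the episode above 0.04 m).
It fails at once if the spring balance is pushed more than 40 mm from its place (distance of balance from where it was at the start of the episode above 0.04 m).
It fails at once if the screw clamp is pushed more than 40 mm from its place (distance of clamp from where it was at the start of the episode above 0.04 m).
Of tin0, tin1, tin2, tin3 only 2 to 4 are there at a start; the rules pass over those that are not, and their reading is None.
At some moment in a run one of tin0, tin1, tin2, tin3 may be knocked a few centimetres aside while the robot is not near it.
Once in a run the grip may slacken for a moment while it holds something.
It also fails if it takes over 208 s, if anything falls off the work surface, if the arm or the gripper's body presses on something with over 40 N, if the wrist force passes 120 N, or if a joint passes its speed limit or range.

## Working session

There is one attempt and no reset: what is moved stays moved. The work goes in short steps, Python scripts to look and compute and a shell command to move; the robot and the scene stay as the last step left them, time stands still between calls to the robot, and variables do not carry over. Pictures are saved under pics/ and viewed, about 12 in all and at most 16, crops included, and the job is handed in when it is done.

```bash
mkdir -p pics
cat > h.py <<'E'
import numpy as np, cv2
from workcell import telemetry, viewer, job_done, env
from scipy.spatial.transform import Rotation as R
def grab(name,fn=None,crop=None,scale=1):
    f=viewer.grab_frame(name); im=cv2.cvtColor(f['color'],cv2.COLOR_RGB2BGR)
    if crop: x0,y0,x1,y1=crop; im=im[y0:y1,x0:x1]
    if scale!=1: im=cv2.resize(im,None,fx=scale,fy=scale,interpolation=cv2.INTER_CUBIC)
    if fn: cv2.imwrite('pics/'+fn,im)
    return f
def cam(f):
    Rm=cv2.Rodrigues(np.array(f['rvec'],float))[0]; t=np.array(f['tvec'],float).ravel(); return np.array(f['K'],float),Rm,t
def proj(f,P):
    K,Rm,t=cam(f); return cv2.projectPoints(np.array(P,float).reshape(-1,1,3),np.array(f['rvec'],float),t,K,None)[0].reshape(-1,2)
def at_z(f,uv,z):
    K,Rm,t=cam(f); c=-Rm.T@t; d=Rm.T@np.linalg.inv(K)@np.array([uv[0],uv[1],1.]); return c+d*(z-c[2])/d[2]
def st():
    s=telemetry.state(); print(s['time_s'],np.round(s['ee_pos'],1),np.round(s['ee_rot'],1),np.round(s['force'],1),round(s['gripper_width'],1),np.round(s['qpos'],1)); return s
def go(target,yaw=None):
    """tool-frame shift (cm) to world target (mm) and turn to jaw yaw"""
    s=telemetry.state(); r=R.from_euler('xyz',s['ee_rot'],degrees=True).as_matrix()
    print('shift cm',np.round(r.T@(np.array(target)-s['ee_pos'])/10,2))
E
python3 - <<'E'
from h import *
st()
for n in('top','side'):
    f=grab(n,n+'0.png'); K,Rm,t=cam(f); print(n,K.round(0).tolist(),(-Rm.T@t).round(0),Rm.round(2).tolist())
E
```

```text
0.0 [ 126.9 -560.3  203.6] [-179.9   -0.    12.8] [ 0.7 -0.5 -0.2] 91.3 [-78.4  18.4  89.7  -0.   72.   -1.1]
top [[392.0, 0.0, 320.0], [0.0, 392.0, 198.0], [0.0, 0.0, 1.0]] [ 450.   38. 1195.] [[0.0, -1.0, -0.02], [-1.0, -0.0, -0.06], [0.06, 0.02, -1.0]]
side [[424.0, 0.0, 320.0], [0.0, 424.0, 199.0], [0.0, 0.0, 1.0]] [-424. -375.  894.] [[0.41, -0.91, -0.02], [-0.57, -0.24, -0.79], [0.72, 0.33, -0.61]]
```

View pics/top0.png

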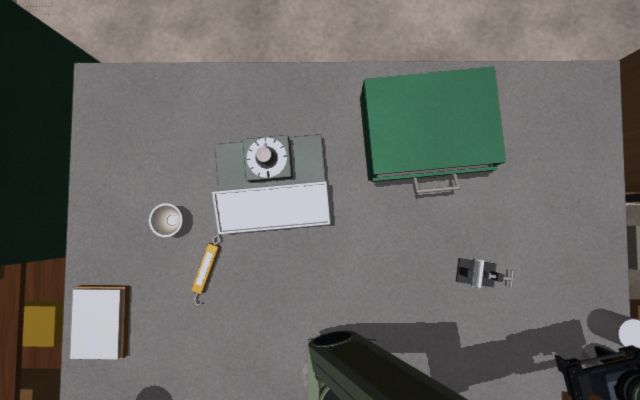

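View pics/side0.png

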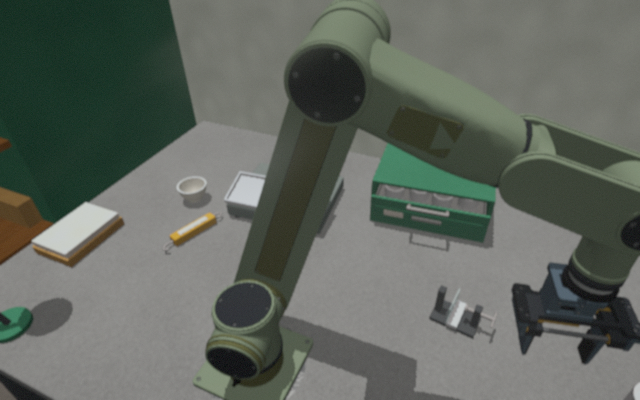

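The top view shows the rocker left (collar about (267,155), tray corners (213,193)-(329,225)), the cabinet right with its handle at about (437,187), the clamp at (485,272), the balance at (205,268) and the mortar at (167,220). The side view shows tins in the drawer, at least three or four. I'll zoom in on the details next.

Run:
```python
from h import *
im=cv2.imread('pics/top0.png')
a=cv2.resize(im[130:240,205:335],None,fx=5,fy=5,interpolation=cv2.INTER_CUBIC)
cv2.imwrite('pics/c1.png',a)
im=im[60:200,355:515]
cv2.imwrite('pics/c2.png',cv2.resize(im,None,fx=4,fy=4,interpolation=cv2.INTER_CUBIC))
```

```text
(no output)
```

View pics/c1.png

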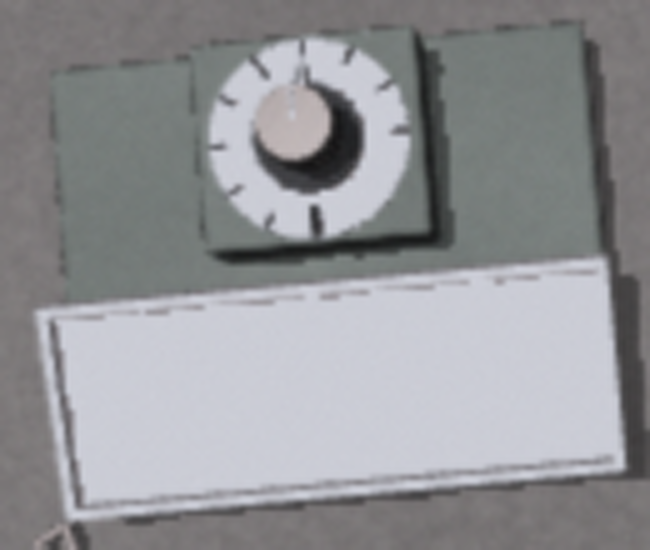

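View pics/c2.png

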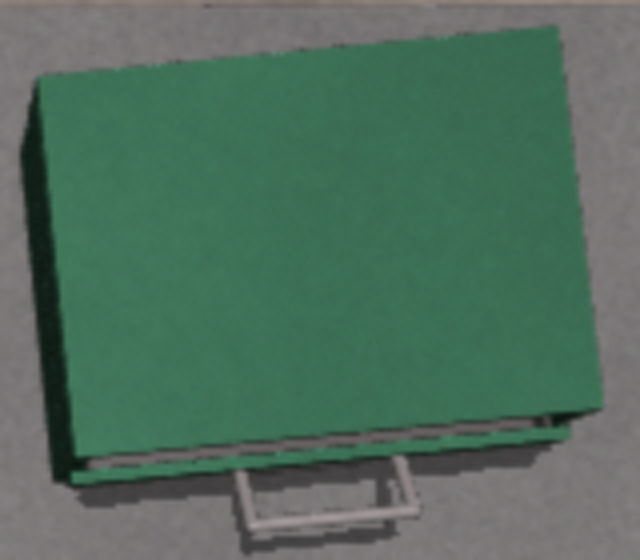

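```bash
cat > meas.py <<'E'
from h import *
from scipy.optimize import least_squares
f=viewer.grab_frame('top')
c=lambda p,s,o:[(p[0]+.5)/s-.5+o[0],(p[1]+.5)/s-.5+o[1]]
def T(x,y,a,P): P=np.array(P,float); r=R.from_euler('z',a).as_matrix(); return P@r.T+[x,y,0]
sa=np.sin(.26);ca=np.cos(.26)
tr=lambda x,y,z:[-215+x*ca-z*sa,y,78+x*sa+z*ca]
# rocker model: tray outer lip corners + base back top corners
M=[tr(-62,161,10),tr(-62,-161,10),tr(62,161,10),tr(62,-161,10)]
px=np.array([c(p,5,(205,130)) for p in[(70,520),(625,470),(37,311),(605,258)]])
r=least_squares(lambda v:(proj(f,T(*v,M))-px).ravel(),[700,100,0.])
print('rocker',r.x,np.degrees(r.x[2]),r.fun.round(2)); v=r.x
print('tray',T(*v,[[-215,0,78]]),'collar',T(*v,[[-75,0,100]]))
for z in(100,150):print('dial pred z',z,[ (proj(f,T(*v,[[-75,0,z]]))[0]-[205,130]+.5)*5-.5], 'top',(proj(f,T(*v,[[-75,0,z+56]]))[0]-[205,130]+.5)*5-.5)
# cabinet top corners
M=[[130,175,160],[130,-175,160],[-130,175,160],[-130,-175,160]]
px=np.array([c(p,4,(355,60)) for p in[(40,76),(557,27),(77,460),(602,410)]])
r=least_squares(lambda v:(proj(f,T(*v,M))-px).ravel(),[750,-250,0.]);w=r.x
print('cab',w,np.degrees(w[2]),r.fun.round(2))
for p in((250,525),(416,512)):
    P=at_z(f,c(p,4,(355,60)),122); print('handle end',P, R.from_euler('z',-w[2]).apply(P-[w[0],w[1],0]))
np.save('pose.npy',[v,w])
E
python3 meas.py
```

```text
rocker [7.06487500e+02 2.23868074e+02 9.56644488e-02] 5.481169164655381 [-0.41  0.3   0.27  0.11 -0.2  -0.19  0.33 -0.23]
tray [[492.47055577 203.33157464  78.        ]] collar [[631.83042611 216.70417869 100.        ]]
dial pred z 100 [array([309.48976268, 138.96825631])] top [292.76026929 121.75190467]
dial pred z 150 [array([294.63726181, 123.68352103])] top [276.24625242 104.7573003 ]
cab [ 7.22298682e+02 -2.39021531e+02  9.40774933e-02] 5.390243314470119 [-0.86  0.08  0.6  -0.22 -0.67 -0.11  0.9   0.21]
handle end [ 536.41833137 -200.60024209  122.        ] [-181.44913391   55.71276311  122.        ]
handle end [ 545.62244969 -313.11344781  122.        ] [-182.85506987  -57.16753011  122.        ]
```

The rocker fit is good to under half a pixel. The collar is at about (632,217), the pod top is at z = 100, and the pointer is at about stop 6. The tray is at (492,203) with yaw 5.5°. The cabinet is at (722,-239) with yaw 5.4°, and its handle is at about (541,-257).

```bash
python3 -c "
from h import *
go([631.8,216.7,210])"
```

```text
shift cm [ 66.41 -64.64  -0.54]
```

```bash
python3 -m jog '[[[4.2,-4.1,-0.3],0,1],[[4.2,-4.1,-0.2],0,1],[[4.2,-4.1,0],0,1],[[4.2,-4.1,0],0,1],[[4.2,-4.1,0],0,1],[[4.2,-4.1,0],0,1],[[4.2,-4.1,0],0,1],[[4.2,-4.1,0],0,1],[[4.2,-4.1,0],0,1],[[4.2,-4.1,0],0,1]]' 30; python3 -c "
from h import *
st();go([631.8,216.7,210])"
```

```text
time_s: 1.4
ee_pos: [454.6, -56.6, 208.1]
ee_rot: [-180.0, -0.2, 12.2]
force: [1.1, -0.5, -0.8]
gripper_width: 91.4
1.4 [454.6 -56.6 208.1] [-180.    -0.2   12.2] [ 1.1 -0.5 -0.8] 91.4 [-8.600e+00  7.500e+00  1.036e+02  1.000e-01  6.870e+01  6.910e+01]
shift cm [ 23.12 -22.95  -0.12]
```

```bash
python3 -m jog '[[[4.2,-4.2,0],0,1],[[4.2,-4.2,0],0,1],[[4.2,-4.2,0],0,1],[[4.2,-4.2,0],0,1],[[4.2,-4.2,0],0,1],[[2,-2,0],0,1],[[0,0,0],0,1]]'; python3 -c "
from h import *
st();go([631.8,216.7,136])
f=grab('top','t1.png',(205,130,335,240),5)"
```

```text
time_s: 2.28
ee_pos: [635.1, 231.0, 205.0]
ee_rot: [179.9, 0.0, 12.6]
force: [-0.5, -0.7, -0.2]
gripper_width: 91.2
2.275 [635.1 231.  205. ] [179.9   0.   12.6] [-0.5 -0.7 -0.2] 91.2 [19.  27.6 74.9 -0.1 77.6 96.4]
shift cm [-0.63  1.32  6.9 ]
```

```bash
python3 -m jog '[[[-0.6,1.3,0],0,1],[[0,0,0],0,1],[[0,0,0],0,1]]'; python3 -c "
from h import *
st();go([631.8,216.7,136])"
```

```text
time_s: 2.7
ee_pos: [629.6, 211.2, 205.8]
ee_rot: [179.8, 0.1, 12.4]
force: [0.3, 0.4, 1.1]
gripper_width: 90.8
2.7 [629.6 211.2 205.8] [1.798e+02 1.000e-01 1.240e+01] [0.3 0.4 1.1] 90.8 [17.6 26.5 76.5 -0.1 77.1 95.3]
shift cm [ 0.35 -0.51  6.98]
```

```bash
python3 -m jog '[[[0.3,-0.5,2],0,1],[[0,0,2],0,1],[[0,0,2],0,1],[[0,0,0.5],0,1],[[0,0,0],0,1]]'; python3 -c "
from h import *
st();go([631.8,216.7,136])"
```

```text
time_s: 3.32
ee_pos: [632.1, 214.3, 142.6]
ee_rot: [179.9, -0.2, 12.2]
force: [0.5, 0.5, 0.7]
gripper_width: 91.4
3.325 [632.1 214.3 142.6] [179.9  -0.2  12.2] [0.5 0.5 0.7] 91.4 [17.8 28.8 81.9 -0.1 69.1 95.7]
shift cm [ 0.02 -0.24  0.66]
```

```bash
python3 -m jog '[[[0,-0.2,0.6],0,1],[[0,0,0],0,1],[[0,0,0],0,0.4],[[0,0,0],0,0.3],[[0,0,0],0,0.3],[[0,0,0],0,0.3],[[0,0,0],0,0.3]]' 30; python3 -c "
from h import *
st();go([631.8,216.7,136])"
```

```text
time_s: 4.2
ee_pos: [632.9, 216.8, 138.9]
ee_rot: [179.9, -0.4, 12.2]
force: [-0.6, -0.1, -0.4]
gripper_width: 44.0
4.2 [632.9 216.8 138.9] [179.9  -0.4  12.2] [-0.6 -0.1 -0.4] 44.0 [18.  29.  82.2 -0.1 68.4 95.9]
shift cm [-0.11 -0.01  0.29]
```

```bash
python3 -m jog '[[[0,0,0],0,0],[[0,0,0],-5,0],[[0,0,0],-10,0],[[0,0,0],-10,0],[[0,0,0],-10,0],[[0,0,0],-10,0],[[0,0,0],0,0]]' 40; python3 -c "
from h import *
st();go([631.8,216.7,136])"
```

```text
time_s: 5.08
ee_pos: [631.8, 218.3, 138.9]
ee_rot: [179.8, -0.3, 58.4]
force: [0.6, -0.0, -0.2]
gripper_width: 40.7
5.075 [631.8 218.3 138.9] [179.8  -0.3  58.4] [ 0.6 -0.  -0.2] 40.7 [18.  29.  82.2  0.1 68.5 49.6]
shift cm [-0.14  0.08  0.29]
```

```bash
python3 -m jog '[[[0,0,0],-10,0],[[0,0,0],-10,0],[[0,0,0],-10,0],[[0,0,0],-10,0],[[0,0,0],-10,0],[[0,0,0],-10,0],[[0,0,0],-10,0],[[0,0,0],-10,0],[[0,0,0],-10,0],[[0,0,0],-10,0]]'; python3 -m jog '[[[0,0,0],-10,0],[[0,0,0],-10,0],[[0,0,0],-7,0],[[0,0,0],0,0]]'; python3 -c "
from h import *
st();go([631.8,216.7,136])"
```

```text
time_s: 6.32
ee_pos: [628.6, 217.3, 138.9]
ee_rot: [180.0, -0.2, 159.6]
force: [0.0, -0.3, 0.6]
gripper_width: 40.5
time_s: 6.82
ee_pos: [628.4, 216.2, 138.9]
ee_rot: [180.0, -0.2, -173.3]
force: [0.0, 0.2, 0.1]
gripper_width: 40.2
6.825 [628.4 216.2 138.9] [ 180.    -0.2 -173.3] [0.  0.2 0.1] 40.2 [ 18.   28.9  82.3   0.1  68.9 -78.8]
shift cm [-0.34  0.01  0.29]
```

```bash
python3 -m jog '[[[0,0,0],-6,0],[[0,0,0],0,0],[[0,0,0],0,1],[[0,0,0],0,1],[[0,0,0],0,1],[[0,0,-2],0,1],[[0,0,-3],0,1],[[0,0,-3],0,1],[[0,0,0],0,1]]'; python3 -c "
from h import *
st();go([541,-257,200])"
```

```text
time_s: 7.95
ee_pos: [628.6, 216.0, 220.1]
ee_rot: [180.0, -0.2, -168.1]
force: [-0.1, -1.2, -0.8]
gripper_width: 91.1
7.95 [628.6 216.  220.1] [ 180.    -0.2 -168.1] [-0.1 -1.2 -0.8] 91.1 [ 18.   26.3  74.9   0.   79.  -84. ]
shift cm [ 18.33 -44.48   2.08]
```

```bash
python3 -m jog '[[[1.8,-4.4,0],0,1],[[1.8,-4.4,0],0,1],[[1.8,-4.4,0],0,1],[[1.8,-4.4,0],0,1],[[1.8,-4.4,0],0,1],[[1.8,-4.4,0],0,1],[[1.8,-4.4,0],0,1],[[1.8,-4.4,0],0,1],[[1.8,-4.4,0],0,1],[[1,-2.5,0],0,1]]';python3 -m jog '[[[0,0,0],10,1],[[0,0,0],10,1],[[0,0,0],10,1],[[0,0,0],10,1],[[0,0,0],10,1],[[0,0,0],10,1],[[0,0,0],10,1],[[0,0,0],10,1],[[0,0,0],10,1],[[0,0,0],5,1]]'; python3 -c "
from h import *
st();go([541,-257,200])
f=grab('top','t2.png',(205,130,335,240),5)"
```

```text
time_s: 9.2
ee_pos: [538.8, -241.9, 206.2]
ee_rot: [179.6, -1.3, -168.1]
force: [-0.2, 0.4, -0.1]
gripper_width: 91.2
time_s: 10.45
ee_pos: [530.5, -241.8, 190.0]
ee_rot: [-177.4, -0.9, 93.2]
force: [0.9, 0.8, -0.2]
gripper_width: 91.1
10.45 [ 530.5 -241.8  190. ] [-177.4   -0.9   93.2] [ 0.9  0.8 -0.2] 91.1 [-25.3  21.1  87.7  -0.5  74.  -28.4]
shift cm [-1.56  0.92 -1.07]
```

View pics/t2.png

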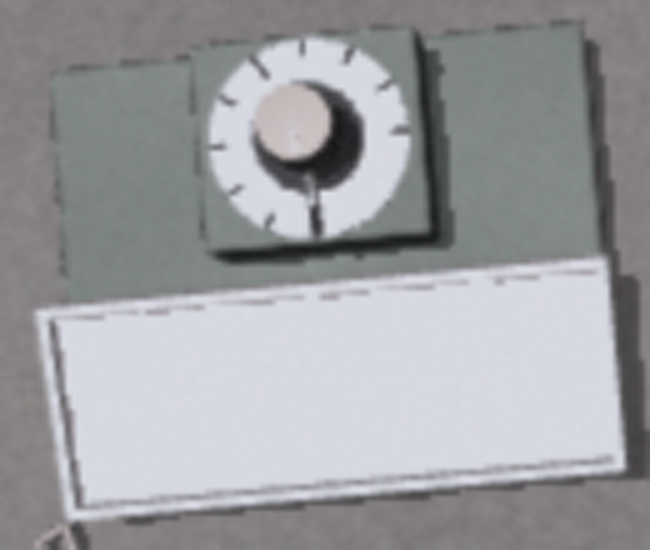

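The pointer's white line at (312,190) now aims at the long tick (317,222), so the collar is at 0. Next is the drawer.

```bash
python3 -m jog '[[[-1.5,0.9,0],-2,0.4],[[0,0,0],0,0.4],[[0,0,0],0,0.4],[[0,0,0],0,0.4]]'; python3 -c "
from h import *
st();go([541,-257,120])"
```

```text
time_s: 11.0
ee_pos: [538.1, -254.6, 186.0]
ee_rot: [-177.1, -1.2, 95.2]
force: [-0.6, 0.2, -0.1]
gripper_width: 54.3
11.0 [ 538.1 -254.6  186. ] [-177.1   -1.2   95.2] [-0.6  0.2 -0.1] 54.3 [-26.1  22.5  86.   -0.5  74.6 -31.2]
shift cm [-0.4   0.6   6.57]
```

```bash
python3 -m jog '[[[-0.4,0.6,0],0,0.4],[[0,0,0],0,0.4],[[0,0,1.5],0,0.4],[[0,0,1.5],0,0.4],[[0,0,1.5],0,0.4],[[0,0,1.2],0,0.4],[[0,0,0],0,0.4]]'; python3 -c "
from h import *
st();go([541,-257,120])"
```

```text
time_s: 11.88
ee_pos: [540.3, -256.2, 123.3]
ee_rot: [-176.9, -1.3, 95.2]
force: [-0.2, -0.9, -0.1]
gripper_width: 36.2
11.875 [ 540.3 -256.2  123.3] [-176.9   -1.3   95.2] [-0.2 -0.9 -0.1] 36.2 [-26.2  25.5  90.7  -0.5  67.1 -31.2]
shift cm [-0.09  0.08  0.32]
```

```bash
python3 -m jog '[[[0,0,0.2],0,0],[[0,0,0],0,0],[[0,0,0],0,0],[[0,0,0],0,0],[[0,0,0],0,0]]' 40; python3 -c "
from h import *
s=st();a=np.radians(5.4);go(s['ee_pos']-135*np.array([np.cos(a),np.sin(a),0]))"
```

```text
time_s: 12.5
ee_pos: [541.3, -256.8, 122.8]
ee_rot: [-177.1, -1.2, 95.2]
force: [-0.6, -0.5, 0.4]
gripper_width: -0.2
12.5 [ 541.3 -256.8  122.8] [-177.1   -1.2   95.2] [-0.6 -0.5  0.4] -0.2 [-26.2  25.5  90.7  -0.5  66.9 -31.2]
shift cm [ -0.04 -13.48   0.68]
```

```bash
python3 -c "
from h import *
f=grab('side','s3.png',(340,120,540,270),4)
print((proj(f,[[541,-257,122],[541,-257,103]])-[340,120])*4)"
```

```text
[[348.76865326 367.91996175]
 [345.23340097 388.39477522]]
```

View pics/s3.png

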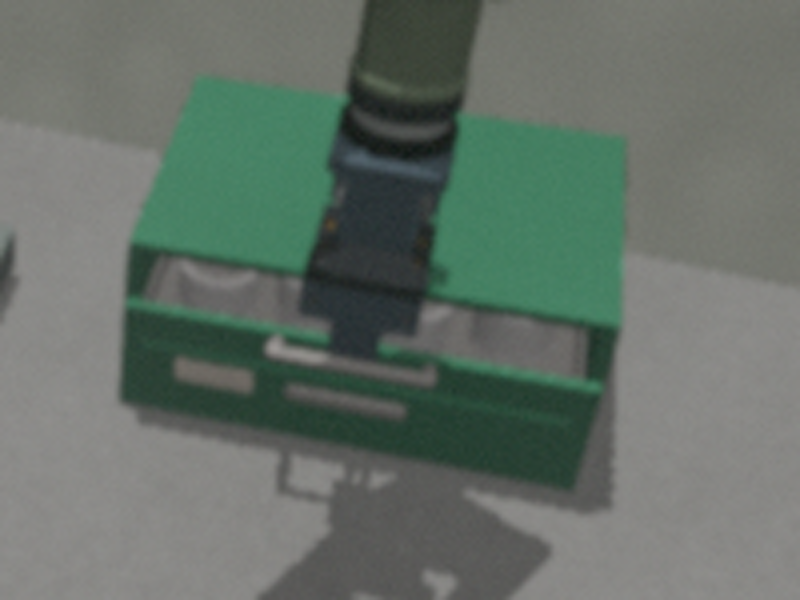

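Run:
```python
from h import *
print(env.tips_ahead)
f=grab('side'); s=telemetry.state(); r=R.from_euler('xyz',s['ee_rot'],degrees=True)
pr=lambda L:((proj(f,r.apply(L)+s['ee_pos'])-[340,120])*4).round(0).tolist()
print('body front bottom',pr([[38,-89,-60],[-38,-89,-60]]),'back',pr([[38,89,-60],[-38,89,-60]]))
print('finger front tip',pr([[16,-13,19],[-16,-13,19]]),'finger top',pr([[16,-13,-60],[-16,-13,-60]]))
v,w=np.load('pose.npy'); c=lambda x,y,z:[w[0]+x*np.cos(w[2])-y*np.sin(w[2]),w[1]+x*np.sin(w[2])+y*np.cos(w[2]),z]
print('bar',((proj(f,[c(-182,55,122),c(-182,-55,122)])-[340,120])*4).round(0))
im=cv2.cvtColor(f['color'],cv2.COLOR_RGB2BGR)[185:235,395:460]
cv2.imwrite('pics/s4.png',cv2.resize(im,None,fx=9,fy=9,interpolation=cv2.INTER_CUBIC)*1)
```

```text
19.0
body front bottom [[287.0, 359.0], [406.0, 383.0]] back [[325.0, 222.0], [431.0, 242.0]]
finger front tip [[319.0, 394.0], [365.0, 403.0]] finger top [[337.0, 303.0], [384.0, 312.0]]
bar [[270. 353.]
 [427. 382.]]
```

View pics/s4.png

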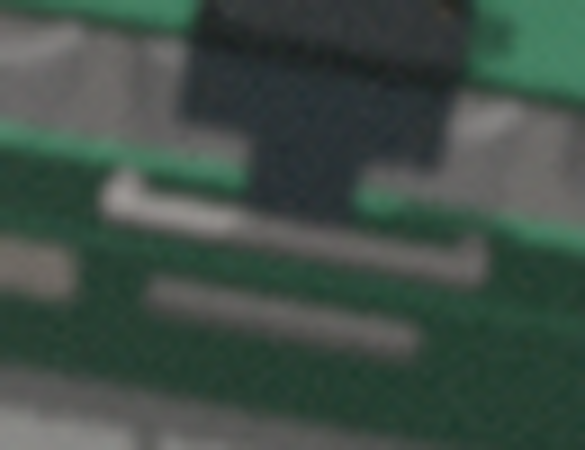

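Run:
```python
from h import *
f=grab('side'); r=R.from_euler('xyz',[-179.9,0,12.8],degrees=True)
for dz in (0,): 
  for L in ([16,-45.5,19],[-16,-45.5,19],[16,-59,19],[-16,-59,19],[16,45.5,19],[-16,45.5,19],[16,59,19],[-16,59,19],[38,89,-60],[-38,89,-60],[38,-89,-60],[-38,-89,-60]):
    P=r.apply(L)+[126.9,-560.3,203.6]; print(L,proj(f,P)[0].round(0),proj(f,P+[0,0,25])[0].round(0))
im=cv2.imread('pics/side0.png')[220:400,490:640]
cv2.imwrite('pics/s5.png',cv2.resize(im,None,fx=3,fy=3,interpolation=cv2.INTER_CUBIC))
```

```text
[16, -45.5, 19] [519. 349.] [522. 341.]
[-16, -45.5, 19] [522. 365.] [525. 357.]
[16, -59, 19] [511. 348.] [514. 340.]
[-16, -59, 19] [514. 363.] [517. 355.]
[16, 45.5, 19] [572. 357.] [576. 349.]
[-16, 45.5, 19] [576. 373.] [581. 366.]
[16, 59, 19] [580. 358.] [585. 351.]
[-16, 59, 19] [585. 375.] [590. 367.]
[38, 89, -60] [611. 324.] [617. 315.]
[-38, 89, -60] [627. 364.] [634. 355.]
[38, -89, -60] [503. 309.] [506. 300.]
[-38, -89, -60] [509. 346.] [513. 337.]
```

View pics/s5.png

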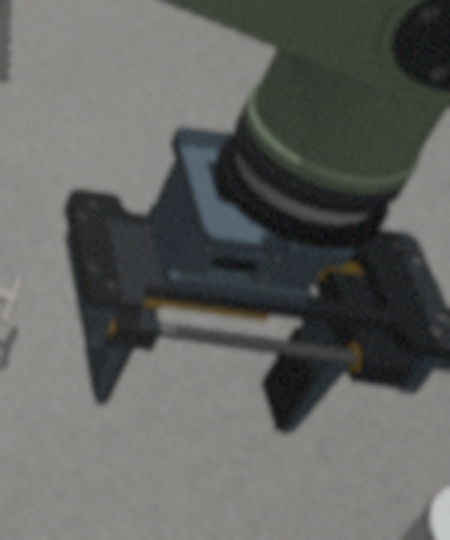

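The side view puts the fingertips about 30 mm higher than telemetry says, both at the start and here, and the jaws shut just above the bar. I'll treat it as an offset along the tool axis and test it by lowering carefully.

```bash
python3 -m jog '[[[0,0,0],0,0.4],[[0,0,0],0,0.4],[[0,0,0],0,0.4],[[0,0,0.8],0,0.4],[[0,0,0.8],0,0.4],[[0,0,0.8],0,0.4],[[0,0,0],0,0.4],[[0,0,0],0,0.4]]';python3 -m jog '[[[0,0,0],0,0.1],[[0,0,0],0,0],[[0,0,0],0,0],[[0,0,0],0,0]]'; python3 -c "
from h import *
st()"
```

```text
time_s: 13.65
ee_pos: [539.4, -256.0, 96.1]
ee_rot: [-177.0, -1.3, 95.2]
force: [-0.2, 0.2, -0.1]
gripper_width: 36.8
time_s: 14.15
ee_pos: [539.5, -256.3, 96.7]
ee_rot: [-177.0, -1.2, 95.2]
force: [-0.3, -0.4, -1.0]
gripper_width: 9.2
14.15 [ 539.5 -256.3   96.7] [-177.    -1.2   95.2] [-0.3 -0.4 -1. ] 9.2 [-26.2  26.7  92.8  -0.6  63.6 -31.2]
```

The bar is gripped (9.2 mm), which confirms the offset: the grasp point is about 25–30 mm higher than reported. Now the pull.

```bash
python3 -m jog '[[[0,-1.4,0.07],0,0],[[0,-1.4,0.07],0,0],[[0,-1.4,0.07],0,0],[[0,-1.4,0.07],0,0],[[0,-1.4,0.07],0,0],[[0,-1.4,0.07],0,0],[[0,-1.4,0.07],0,0],[[0,-1.4,0.07],0,0],[[0,-1.4,0.07],0,0],[[0,-1,0],0,0]]'; python3 -c "
from h import *
s=st();print((s['ee_pos'][0]-539.5)/np.cos(.094))"
```

```text
time_s: 15.4
ee_pos: [407.6, -269.1, 96.8]
ee_rot: [-178.7, -1.1, 94.9]
force: [44.7, 12.1, -31.4]
gripper_width: 8.8
15.4 [ 407.6 -269.1   96.8] [-178.7   -1.1   94.9] [ 44.7  12.1 -31.4] 8.8 [-34.8  17.2 108.6  -0.   56.  -39.6]
-132.43553112466785
```

```bash
python3 -m jog '[[[0,0.3,0],0,0.4],[[0,0,0],0,0.4],[[0,0,0],0,0.4],[[0,0,-2],0,0.4],[[0,0,-3],0,0.6],[[0,0,-3],0,1],[[0,0,-3],0,1],[[3,0,-1],0,1],[[4,0,0],0,1],[[4,0,0],0,1]]';python3 -m jog '[[[5,0,0],0,1],[[5,0,0],0,1],[[5,0,0],0,1],[[3,0,0],0,1],[[0,0,0],0,1]]'; python3 -c "
from h import *
st();grab('top','t6.png',(350,50,530,260),3);np.save('x.npy',0)
f=grab('side','s6.png',(330,110,530,290),4)"
```

```text
time_s: 16.65
ee_pos: [396.9, -160.4, 222.6]
ee_rot: [-178.0, -1.2, 94.5]
force: [0.6, -0.2, 0.9]
gripper_width: 90.7
time_s: 17.27
ee_pos: [377.9, 24.1, 227.0]
ee_rot: [-177.8, -1.1, 94.6]
force: [-0.5, 0.4, 0.2]
gripper_width: 91.4
17.275 [377.9  24.1 227. ] [-177.8   -1.1   94.6] [-0.5  0.4  0.2] 91.4 [  1.    0.6 108.5   1.   73.2  -3.9]
```

View pics/t6.png

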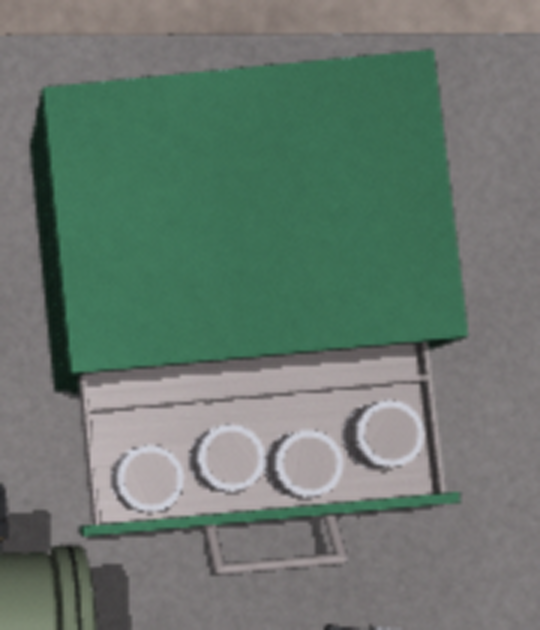

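Four tins show at crop (150,478), (230,457), (308,463) and (389,434), with the drawer fully out. Now I'll measure tin positions and panel height, then touch the bench gently to calibrate the z offset.

```bash
cat > tins.py <<'E'
from h import *
def tins(f=None,ztop=130,roi=(360,150,520,240)):
    f=f or viewer.grab_frame('top'); x0,y0,x1,y1=roi
    g=cv2.cvtColor(f['color'],cv2.COLOR_RGB2GRAY)[y0:y1,x0:x1]
    g=cv2.resize(g,None,fx=4,fy=4,interpolation=cv2.INTER_CUBIC)
    c=cv2.HoughCircles(g,cv2.HOUGH_GRADIENT_ALT,1.5,100,param1=150,param2=0.6,minRadius=36,maxRadius=54)
    if c is None: return f,[]
    c=c.reshape(-1,c.shape[-1])
    return f,[( at_z(f,((a+.5)/4-.5+x0,(b+.5)/4-.5+y0),ztop),r/4,((a/4+x0),(b/4+y0))) for a,b,r in c[:,:3]]
E
python3 - <<'E'
from tins import *
f,c=tins()
v,w=np.load('pose.npy')
for P,r,uv in c: print(P.round(1),round(r,1),np.round(uv,1),'cab',R.from_euler('z',-w[2]).apply(P-[w[0],w[1],0]).round(1))
for p in((150,478),(230,457),(308,463),(389,434)): print('eye',at_z(f,((p[0]+.5)/3-.5+350,(p[1]+.5)/3-.5+50),130).round(1))
C=lambda x,y,z:R.from_euler('z',w[2]).apply([x,y,z])+[w[0],w[1],0]
for d in(-272,-277):
 for z in(110,130,150):print(d,z,((proj(f,[C(d,160,z),C(d,-160,z)])-[350,50]+.5)*3-.5).round(0).tolist())
E
python3 -m jog '[[[0,0,5],0,0],[[0,0,5],0,0],[[0,0,5],0,0],[[0,0,3.5],0,0],[[0,0,0],0,0],[[0,0,1],0,0]]'
```

```text
[ 484.8 -151.6  130. ] 10.6 [400.1 210. ] cab [-228.2  109.4  130. ]
[ 527.1 -366.4  130. ] 11.4 [480.  194.6] cab [-206.3 -108.5  130. ]
[ 499.5 -293.7  130. ] 11.1 [453.  204.8] cab [-226.9  -33.5  130. ]
eye [ 486.5 -151.4  130. ]
eye [ 505.7 -223.3  130. ]
eye [ 500.5 -292.9  130. ]
eye [ 526.9 -365.6  130. ]
-272 110 [[96.0, 533.0], [446.0, 502.0]]
-272 130 [[99.0, 533.0], [456.0, 501.0]]
-272 150 [[102.0, 534.0], [466.0, 501.0]]
-277 110 [[97.0, 539.0], [447.0, 507.0]]
-277 130 [[100.0, 539.0], [457.0, 507.0]]
-277 150 [[103.0, 539.0], [467.0, 507.0]]
time_s: 18.18
ee_pos: [376.1, 18.2, 29.4]
ee_rot: [-178.3, -0.9, 93.8]
force: [-0.8, 0.1, 0.5]
gripper_width: 34.0
```

```bash
python3 -m jog '[[[0,0,1],0,0],[[0,0,1],0,0],[[0,0,0.3],0,0],[[0,0,0],0,0]]'; for i in 1; do python3 -m jog '[[[0,0,0.4],0,0]]';  python3 -m jog '[[[0,0,0.4],0,0]]';python3 -m jog '[[[0,0,0.4],0,0]]';python3 -m jog '[[[0,0,0.4],0,0]]'; done | grep -E 'pos|force'
```

```text
time_s: 18.68
ee_pos: [377.4, 18.1, 6.6]
ee_rot: [-178.6, -0.9, 93.8]
force: [-0.2, -0.7, -0.5]
gripper_width: 0.3
ee_pos: [377.8, 18.3, 2.8]
force: [0.7, -0.0, 0.3]
ee_pos: [377.9, 18.4, -1.3]
force: [-0.1, -0.2, -0.1]
ee_pos: [377.8, 18.5, -5.5]
force: [0.6, 0.5, -0.6]
ee_pos: [377.8, 18.5, -9.4]
force: [-9.7, -0.1, 62.9]
```

Bench contact came between readings of -5.5 and -9.4, so the true fingertip z is about the reading + 7. Picks go at a reading of about 107 and placements at about 100.

```bash
python3 -m jog '[[[0,0,-2],0,0],[[0,0,-4],0,1],[[0,0,-5],0,1],[[0,0,-5],0,1],[[0,0,0],0,1],[[0,0,0],0,1]]'; python3 -c "
from h import *
st();go([486,-151.5,160])"
```

```text
time_s: 19.92
ee_pos: [380.9, 16.3, 153.3]
ee_rot: [-178.5, -0.9, 93.8]
force: [-0.5, 0.3, -0.1]
gripper_width: 47.3
19.925 [380.9  16.3 153.3] [-178.5   -0.9   93.8] [-0.5  0.3 -0.1] 47.3 [  0.    4.2 116.1   0.9  61.3  -4.2]
shift cm [-17.42   9.36  -1.19]
```

```bash
python3 -m jog '[[[-3,1.6,-0.3],0,1],[[-3,1.6,-0.2],0,1],[[-3,1.6,-0.2],0,1],[[-3,1.6,-0.2],0,1],[[-3,1.6,-0.2],0,1],[[-2,1.1,0],0,1],[[0,0,0],0,1],[[0,0,0],0,1]]'; python3 -c "
from h import *
st();go([486,-151.5,107])"
```

```text
time_s: 20.92
ee_pos: [477.9, -149.3, 144.3]
ee_rot: [-177.0, -1.5, 93.8]
force: [0.1, -0.6, -0.8]
gripper_width: 91.2
20.925 [ 477.9 -149.3  144.3] [-177.    -1.5   93.8] [ 0.1 -0.6 -0.8] 91.2 [-18.8  16.2 102.    0.2  65.1 -22.8]
shift cm [-0.37  0.99  3.68]
```

```bash
python3 -m jog '[[[-0.4,1.0,0],0,1],[[0,0,0.5],0,1],[[0,0,1],0,1],[[0,0,1],0,1],[[0,0,1],0,1],[[0,0,0],0,1],[[0,0,0],0,1]]'; python3 -c "
from h import *
st();go([486,-151.5,107])"
```

```text
time_s: 21.8
ee_pos: [485.1, -149.4, 106.0]
ee_rot: [-176.9, -1.5, 94.0]
force: [-0.5, -0.3, 1.0]
gripper_width: 90.9
21.8 [ 485.1 -149.4  106. ] [-176.9   -1.5   94. ] [-0.5 -0.3  1. ] 90.9 [-18.6  19.1 104.1   0.2  60.3 -22.7]
shift cm [-0.21  0.07 -0.11]
```

```bash
python3 -m jog '[[[-0.2,0,0],0,0.5],[[0,0,0],0,0.4],[[0,0,0],0,0.4],[[0,0,0],0,0.4],[[0,0,0],0,0.4],[[0,0,-1],0,0.4],[[0,0,-2],0,0.4],[[0,0,-2],0,0.4],[[0,0,0],0,0.4]]' 35; python3 -c "
from h import *
st();go([481,81.8,165])
f=grab('side','s7.png',(300,80,540,260),3)"
```

```text
time_s: 22.92
ee_pos: [488.7, -153.0, 158.9]
ee_rot: [-176.9, -1.5, 94.0]
force: [0.5, 0.2, -1.7]
gripper_width: 59.2
22.925 [ 488.7 -153.   158.9] [-176.9   -1.5   94. ] [ 0.5  0.2 -1.7] 59.2 [-18.8  16.5  99.3   0.2  67.6 -22.9]
shift cm [23.48  0.86 -0.04]
```

View pics/s7.png

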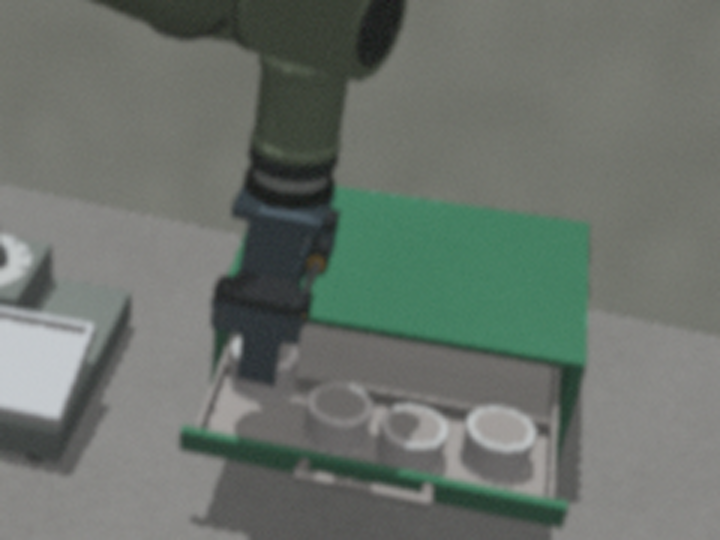

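The tin is held and lifted (gripper at (265,350) in the crop), with three left in the drawer. On to the tray.

```bash
python3 -m jog '[[[1.5,0.1,0],0,0.4],[[3,0.1,0],0,0.4],[[3.5,0.1,0],0,0.4],[[3.5,0.1,0],0,0.4],[[3.5,0.1,0],0,0.4],[[3.5,0.1,0],0,0.4],[[3,0.1,0],0,0.4],[[1,0,0],0,0.4],[[0,0,0],0,0.4],[[0,0,0],0,0.4]]'; python3 -c "
from h import *
st();go([481,81.8,100])"
```

```text
time_s: 24.22
ee_pos: [471.8, 84.7, 157.0]
ee_rot: [-175.9, -1.8, 94.0]
force: [0.7, 0.1, -1.4]
gripper_width: 59.3
24.225 [471.8  84.7 157. ] [-175.9   -1.8   94. ] [ 0.7  0.1 -1.4] 59.3 [  7.4  14.  103.2   2.2  66.7   2.4]
shift cm [-0.53  1.3   5.61]
```

```bash
python3 -m jog '[[[-0.3,0.9,0],0,0.4],[[0,0,0],0,0.4],[[0,0.07,1],0,0.4],[[0,0.07,1.5],0,0.4],[[0,0.07,1.2],0,0.4],[[0,0.05,0.7],0,0.4],[[0,0,0],0,0.4],[[0,0,0],0,0.4]]'; python3 -c "
from h import *
st();go([481,81.8,100])"
```

```text
time_s: 25.22
ee_pos: [481.3, 80.9, 109.1]
ee_rot: [-175.9, -1.7, 93.7]
force: [-0.6, -0.2, -1.6]
gripper_width: 59.3
25.225 [481.3  80.9 109.1] [-175.9   -1.7   93.7] [-0.6 -0.2 -1.6] 59.3 [  6.8  17.5 106.    2.2  60.5   1.8]
shift cm [0.07 0.04 0.91]
```

Go down in small steps until contact, then release.

```bash
python3 -m jog '[[[0,0.03,0.4],0,0.4],[[0,0,0],0,0.4]]' | grep -E 'pos|force';python3 -m jog '[[[0,0.02,0.3],0,0.4],[[0,0,0],0,0.4]]'| grep -E 'pos|force'; python3 -m jog '[[[0,0,0.2],0,0.4],[[0,0,0],0,0.4]]'| grep -E 'pos|force'
```

```text
ee_pos: [481.7, 81.1, 105.4]
force: [-1.0, -1.4, -1.3]
ee_pos: [481.9, 81.2, 102.4]
force: [0.0, -0.6, -2.6]
ee_pos: [481.8, 81.3, 100.4]
force: [-0.2, 0.2, -1.7]
```

```bash
python3 -m jog '[[[0,0,0.2],0,0.4],[[0,0,0],0,0.4]]' | grep -E 'pos|force';python3 -m jog '[[[0,0.0,0.2],0,0.4],[[0,0,0],0,0.4]]'| grep -E 'pos|force'
```

```text
ee_pos: [481.6, 81.4, 98.2]
force: [-0.3, 0.1, -1.1]
ee_pos: [482.0, 81.5, 97.5]
force: [0.0, -0.2, 0.8]
```

```bash
python3 -m jog '[[[0,0,0],0,1],[[0,0,0],0,1],[[0,0,0],0,1],[[0,0,0],0,1],[[0,0,-2],0,1],[[0,0,-2],0,1],[[-1.5,0,-1],0,1],[[-3,0,0],0,1],[[-3,0,0],0,1],[[-3,0,0],0,1]]' ; python3 -m jog '[[[-3,0,0],0,1],[[-3,0,0],0,1],[[-3,0,0],0,1],[[-2,0,0],0,1],[[0,0,0],0,1]]' ; python3 -c "
from h import *
st();go([505.7,-223.3,160])
f=grab('top','t8.png',(200,130,520,250),2)"
```

```text
time_s: 27.72
ee_pos: [492.7, -28.6, 144.6]
ee_rot: [-176.1, -1.7, 94.0]
force: [-0.8, -0.3, 0.0]
gripper_width: 90.8
time_s: 28.35
ee_pos: [498.0, -148.1, 139.6]
ee_rot: [-175.9, -1.6, 93.7]
force: [-0.1, 1.1, 0.6]
gripper_width: 91.1
28.35 [ 498.  -148.1  139.6] [-175.9   -1.6   93.7] [-0.1  1.1  0.6] 91.1 [-17.8  18.6  99.2   0.   66.5 -21.6]
shift cm [-7.5   0.12 -2.27]
```

View pics/t8.png

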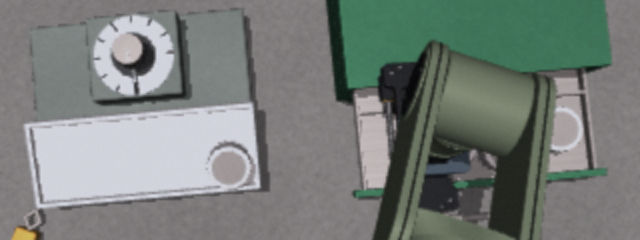

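The tin lies in the tray's right end at (229,165) in the crop, near the front lip. I'll measure it in the tray frame and continue to the next tin.

```bash
cat >> tins.py <<'E'
def tray_xy(f,uv,h=40.):
    v=np.load('pose.npy')[0]; Rr=R.from_euler('z',v[2]).as_matrix(); o=Rr@[-215,0,78]+[v[0],v[1],0]
    Rt=Rr@R.from_euler('y',-.26).as_matrix(); K,Rm,t=cam(f); c=Rt.T@(-Rm.T@t-o); d=Rt.T@(Rm.T@np.linalg.inv(K)@np.array([*uv,1.]))
    return c+d*(h-c[2])/d[2]
def tray_tins(f):
    return [(tray_xy(f,uv).round(1),round(r,1)) for _,r,uv in tins(f,roi=(205,175,340,240))[1]]
E
python3 - <<'E'
from tins import *
f=viewer.grab_frame('top'); print(tray_tins(f), tray_xy(f,(314.25,212.25)))
E
python3 -m jog '[[[-1,0,-0.5],0,1],[[-2,0,-0.5],0,1],[[-2,0,-0.4],0,1],[[-2,0,-0.4],0,1],[[-0.3,0,0],0,1],[[0,0,0],0,1]]'; python3 -c "
from h import *
st();go([505.7,-223.3,107])"
```

```text
[(array([ -20.2, -121.3,   40. ]), np.float32(11.9)), (array([ -20.2, -121.3,   40. ]), np.float32(9.9))] [ -17.26087208 -120.92935684   40.        ]
time_s: 29.2
ee_pos: [504.8, -224.4, 157.0]
ee_rot: [-175.9, -1.6, 93.8]
force: [0.3, -0.2, 0.4]
gripper_width: 91.4
29.2 [ 504.8 -224.4  157. ] [-175.9   -1.6   93.8] [ 0.3 -0.2  0.4] 91.4 [-24.8  20.6  93.5  -0.5  70.3 -28.5]
shift cm [-0.04  0.45  4.98]
```

```bash
python3 -m jog '[[[0,0.1,1],0,1],[[0,0.1,1],0,1],[[0,0.1,1],0,1],[[0,0.1,1],0,1],[[0,0.05,0.8],0,1],[[0,0,0],0,1]]'; python3 -c "
from h import *
st();go([505.7,-223.3,107])"
```

```text
time_s: 29.95
ee_pos: [504.8, -220.6, 104.0]
ee_rot: [-175.8, -1.8, 94.0]
force: [0.0, 0.6, 0.2]
gripper_width: 91.2
29.95 [ 504.8 -220.6  104. ] [-175.8   -1.8   94. ] [0.  0.6 0.2] 91.2 [-24.5  23.3  97.7  -0.5  63.6 -28.3]
shift cm [-0.26  0.05 -0.31]
```

```bash
python3 -m jog '[[[-0.25,0,-0.2],0,1],[[0,0,0],0,0.4],[[0,0,0],0,0.4],[[0,0,0],0,0.4],[[0,0,0],0,0.4],[[0,0,0],0,0.4],[[0,0,-1],0,0.4],[[0,0,-2],0,0.4],[[0,0,-2.5],0,0.4],[[0,0,0],0,0.4]]' 35; python3 -c "
from h import *
st();go([469.4,161.4,165])"
```

```text
time_s: 31.2
ee_pos: [510.2, -225.2, 164.4]
ee_rot: [-175.9, -1.7, 94.0]
force: [1.4, -0.9, -2.2]
gripper_width: 59.3
31.2 [ 510.2 -225.2  164.4] [-175.9   -1.7   94. ] [ 1.4 -0.9 -2.2] 59.3 [-24.7  20.8  92.1  -0.5  71.6 -28.5]
shift cm [38.83 -1.32  1.2 ]
```

```bash
python3 -m jog '[[[1.5,0,0],0,0.4],[[3,0,0],0,0.4],[[3.5,0,0],0,0.4],[[3.5,0,0],0,0.4],[[3.5,0,0],0,0.4],[[3.5,0,0],0,0.4],[[3.5,0,0],0,0.4],[[3.5,0,0],0,0.4],[[3.5,0,0],0,0.4],[[2,0,0],0,0.4]]'; python3 -c "
from h import *
st();go([469.4,161.4,165])"
```

```text
time_s: 32.45
ee_pos: [477.7, 101.2, 165.2]
ee_rot: [-174.7, -2.2, 93.9]
force: [0.8, -0.2, -1.2]
gripper_width: 59.1
32.45 [477.7 101.2 165.2] [-174.7   -2.2   93.9] [ 0.8 -0.2 -1.2] 59.1 [  8.8  15.  100.7   2.8  69.4   3.7]
shift cm [ 6.06 -0.4   0.28]
```

```bash
python3 -m jog '[[[1.5,0,0],0,0.4],[[1.7,-0.1,0],0,0.4],[[1.5,0,0],0,0.4],[[0.7,0,0],0,0.4],[[0,0,0],0,0.4],[[0,0,0],0,0.4]]'; python3 -c "
from h import *
st();go([469.4,161.4,103])"
```

```text
time_s: 33.2
ee_pos: [470.5, 158.8, 165.6]
ee_rot: [-174.5, -2.1, 94.0]
force: [0.4, 0.5, -1.4]
gripper_width: 59.1
33.2 [470.5 158.8 165.6] [-174.5   -2.1   94. ] [ 0.4  0.5 -1.4] 59.1 [15.2 15.6 99.7  3.3 69.7  9.8]
shift cm [0.04 0.51 6.25]
```

```bash
python3 -m jog '[[[0,0.1,1],0,0.4],[[0,0.1,1.5],0,0.4],[[0,0.15,1.5],0,0.4],[[0,0.1,1.2],0,0.4],[[0,0,0.2],0,0.4],[[0,0,0],0,0.4]]';python3 -m jog '[[[0,0,0.2],0,0.4],[[0,0,0],0,0.4]]' | grep -E 'pos|force'; python3 -c "
from h import *
st();go([469.4,161.4,98])"
```

```text
time_s: 33.95
ee_pos: [468.8, 159.1, 106.4]
ee_rot: [-174.3, -2.0, 93.8]
force: [-0.0, -0.0, -0.9]
gripper_width: 59.0
ee_pos: [469.1, 159.3, 105.0]
force: [-1.0, -0.3, -0.4]
34.2 [469.1 159.3 105. ] [-174.4   -2.1   93.8] [-1.  -0.3 -0.4] 59.5 [ 15.3  18.9 104.7   3.5  61.5   9.5]
shift cm [0.19 0.11 0.7 ]
```

```bash
python3 -m jog '[[[0.1,0.05,0.4],0,0.4],[[0,0,0],0,0.4]]' | grep -E 'pos|force';python3 -m jog '[[[0,0,0.2],0,0.4],[[0,0,0],0,0.4]]' | grep -E 'pos|force';python3 -m jog '[[[0,0,0.2],0,0.4],[[0,0,0],0,0.4]]' | grep -E 'pos|force'
```

```text
ee_pos: [469.5, 160.6, 101.2]
force: [0.2, 0.1, -1.9]
ee_pos: [469.3, 160.7, 99.1]
force: [1.0, 0.6, -1.6]
ee_pos: [469.2, 160.8, 97.1]
force: [-0.3, -0.0, -1.1]
```

```bash
python3 -m jog '[[[0,0,0],0,1],[[0,0,0],0,1],[[0,0,0],0,1],[[0,0,0],0,1],[[0,0,-2],0,1],[[0,0,-3],0,1],[[-1.5,0,-2],0,1],[[-3,0,0],0,1],[[-3.5,0,0],0,1],[[-3.5,0,0],0,1]]' ; python3 -m jog '[[[-3.5,0,0],0,1],[[-3.5,0,0],0,1],[[-3.5,0,0],0,1],[[-3.5,0,0],0,1],[[-3.5,0,0],0,1],[[-3,0,0],0,1],[[-2,0,0],0,1],[[0,0,0],0,1]]' ; python3 -c "
from tins import *
st();go([500.5,-292.9,160])
f=viewer.grab_frame('top');print(tray_tins(f),[a[0].round(1) for a in tins(f)[1]])"
```

```text
time_s: 36.2
ee_pos: [485.1, 43.1, 165.7]
ee_rot: [-174.7, -2.1, 94.1]
force: [-0.8, 0.7, 0.6]
gripper_width: 91.5
time_s: 37.2
ee_pos: [501.7, -190.4, 157.6]
ee_rot: [-174.8, -2.1, 93.9]
force: [-0.2, 0.2, -0.2]
gripper_width: 91.3
37.2 [ 501.7 -190.4  157.6] [-174.8   -2.1   93.9] [-0.2  0.2 -0.2] 91.3 [-21.8  19.9  94.6  -0.4  71.1 -25.7]
shift cm [-10.2   -0.87  -0.54]
[(array([-24.4, -41.6,  40. ]), np.float32(12.2)), (array([ -19.2, -122.5,   40. ]), np.float32(9.9)), (array([ -19.2, -122.5,   40. ]), np.float32(12.2)), (array([-24.4, -41.6,  40. ]), np.float32(10.0))] []
```

```bash
python3 -m jog '[[[-2,-4,0],0,1],[[-2,-4,0],0,1],[[-2,-4,0],0,1],[[0,0,0],0,1],[[0,0,0],0,1]]'; python3 -m jog '[[[-1,1.2,0],0,1],[[-1,1.2,0],0,1],[[-1,1.2,0],0,1],[[-1,1.2,0],0,1],[[0,1.2,0],0,1],[[0,1.2,0],0,1],[[0,1.2,0],0,1],[[0,1.2,0],0,1],[[0,0,0],0,1]]';python3 -c "
from tins import *
st();go([500.5,-292.9,107])"
```

```text
time_s: 37.88
ee_pos: [385.4, -254.0, 166.6]
ee_rot: [-174.9, -2.3, 94.3]
force: [0.5, 0.7, -0.7]
gripper_width: 91.4
time_s: 39.0
ee_pos: [494.7, -286.4, 154.6]
ee_rot: [-175.0, -2.3, 94.6]
force: [-0.2, -0.3, 0.9]
gripper_width: 91.0
39.0 [ 494.7 -286.4  154.6] [-175.    -2.3   94.6] [-0.2 -0.3  0.9] 91.0 [-30.6  23.   90.2  -1.1  72.3 -35. ]
shift cm [-0.89  0.94  4.67]
```

```bash
python3 -m jog '[[[-0.7,0.5,0],0,1],[[0,0.1,1],0,1],[[0,0.1,1],0,1],[[0,0.1,1],0,1],[[0,0.1,1],0,1],[[0,0,0.3],0,1],[[0,0,0],0,1]]'; python3 -c "
from h import *
st();go([500.5,-292.9,107])"
```

```text
time_s: 39.88
ee_pos: [498.8, -291.2, 107.0]
ee_rot: [-174.8, -2.4, 94.6]
force: [-0.5, -0.3, -0.7]
gripper_width: 91.3
39.875 [ 498.8 -291.2  107. ] [-174.8   -2.4   94.6] [-0.5 -0.3 -0.7] 91.3 [-30.8  25.8  92.9  -1.1  66.9 -35. ]
shift cm [-0.18  0.15 -0.02]
```

```bash
python3 -m jog '[[[-0.15,0.1,0.1],0,1],[[0,0,0],0,0.4],[[0,0,0],0,0.4],[[0,0,0],0,0.4],[[0,0,0],0,0.4],[[0,0,0],0,0.4],[[0,0,-1],0,0.4],[[0,0,-2],0,0.4],[[0,0,-2.5],0,0.4],[[0,0,0],0,0.4]]' 35;python3 -m jog '[[[1.5,0,0],0,0.4],[[2.5,0,0],0,0.4],[[2.5,0,0],0,0.4],[[2.5,0,0],0,0.4],[[2.5,0,0],0,0.4],[[2.5,0,0],0,0.4],[[2.5,0,0],0,0.4],[[2.5,0,0],0,0.4],[[2.5,0,0],0,0.4],[[2.5,0,0],0,0.4]]'; python3 -c "
from h import *
st();go([461.8,241,165])"
```

```text
time_s: 41.12
ee_pos: [505.9, -294.8, 163.8]
ee_rot: [-174.9, -2.3, 94.6]
force: [-0.3, 0.3, -1.9]
gripper_width: 59.3
time_s: 42.38
ee_pos: [474.9, -32.7, 167.8]
ee_rot: [-174.0, -3.1, 94.7]
force: [0.4, -0.6, -1.6]
gripper_width: 59.8
42.375 [474.9 -32.7 167.8] [-174.    -3.1   94.7] [ 0.4 -0.6 -1.6] 59.8 [ -6.6  14.6 100.9   1.9  71.  -12.2]
shift cm [27.33  1.13  1.64]
```

```bash
python3 -m jog '[[[2.5,0.1,0],0,0.4],[[2.5,0.1,0],0,0.4],[[2.5,0.1,0],0,0.4],[[2.5,0.1,0],0,0.4],[[2.5,0.1,0],0,0.4],[[2.5,0.1,0],0,0.4],[[2.5,0.1,0],0,0.4],[[2.5,0.1,0],0,0.4],[[2.5,0.1,0],0,0.4],[[2,0.1,0],0,0.4]]'; python3 -m jog '[[[0.6,0,0],0,0.4],[[0,0,0],0,0.4]]'; python3 -c "
from h import *
st();go([461.8,241,106])"
```

```text
time_s: 43.62
ee_pos: [442.6, 231.3, 174.3]
ee_rot: [-172.8, -3.2, 95.3]
force: [-0.0, -0.1, -1.0]
gripper_width: 59.3
time_s: 43.88
ee_pos: [438.9, 238.8, 173.7]
ee_rot: [-172.6, -3.1, 95.5]
force: [0.2, 0.5, -1.3]
gripper_width: 59.5
43.875 [438.9 238.8 173.7] [-172.6   -3.1   95.5] [ 0.2  0.5 -1.3] 59.5 [23.6 16.1 98.   5.5 72.  15.9]
shift cm [-0.37  3.15  6.41]
```

```bash
python3 -m jog '[[[-0.2,1.2,0],0,0.4],[[-0.1,1.1,0],0,0.4],[[0,0.2,1],0,0.4],[[0,0.2,1.5],0,0.4],[[0,0.2,1.5],0,0.4],[[0,0.2,1],0,0.4],[[0,0,0],0,0.4],[[0,0,0],0,0.4]]'; python3 -c "
from h import *
st();go([464,241,103])"
```

```text
time_s: 44.88
ee_pos: [463.9, 238.8, 114.6]
ee_rot: [-172.4, -3.0, 95.3]
force: [0.4, -0.5, -0.8]
gripper_width: 59.5
44.875 [463.9 238.8 114.6] [-172.4   -3.    95.3] [ 0.4 -0.5 -0.8] 59.5 [22.6 21.2 99.8  5.6 65.6 14.4]
shift cm [0.16 0.18 1.16]
```

```bash
python3 -m jog '[[[0.1,0.1,0.7],0,0.4],[[0,0,0],0,0.4]]' | grep -E 'pos|force';python3 -m jog '[[[0,0.05,0.3],0,0.4],[[0,0,0],0,0.4]]' | grep -E 'pos|force';python3 -m jog '[[[0,0,0.2],0,0.4],[[0,0,0],0,0.4]]' | grep -E 'pos|force';python3 -m jog '[[[0,0,0.2],0,0.4],[[0,0,0],0,0.4]]' | grep -E 'pos|force'
```

```text
ee_pos: [464.2, 240.5, 107.9]
force: [0.6, -0.5, -1.6]
ee_pos: [464.5, 240.8, 105.0]
force: [0.3, -0.2, -2.1]
ee_pos: [464.3, 240.9, 103.0]
force: [-0.1, 0.2, -2.3]
ee_pos: [464.1, 241.0, 100.9]
force: [0.3, 0.0, -1.0]
```

```bash
python3 -m jog '[[[0,0,0],0,1],[[0,0,0],0,1],[[0,0,0],0,1],[[0,0,0],0,1],[[0,0,-2],0,1],[[0,0,-3],0,1],[[-1.5,0,-2],0,1],[[-3,0,0],0,1],[[-4,0,0],0,1],[[-4,0,0],0,1]]' ; python3 -m jog '[[[-4.5,0,0],0,1],[[-4.5,0,0],0,1],[[-4.5,0,0],0,1],[[-4.5,0,0],0,1],[[-4.5,0,0],0,1],[[-4.5,0,0],0,1],[[-3,0,0],0,1],[[0,0,0],0,1]]' ; python3 -c "
from tins import *
st();go([526.9,-365.6,160])
f=viewer.grab_frame('top');print(tray_tins(f),[a[0].round(1) for a in tins(f)[1]])"
```

```text
time_s: 47.12
ee_pos: [486.7, 113.1, 166.8]
ee_rot: [-172.8, -3.1, 95.7]
force: [0.2, -0.1, -0.2]
gripper_width: 91.0
time_s: 48.12
ee_pos: [517.5, -197.1, 150.5]
ee_rot: [-173.0, -3.1, 95.5]
force: [0.1, 0.8, -0.2]
gripper_width: 91.3
48.125 [ 517.5 -197.1  150.5] [-173.    -3.1   95.5] [ 0.1  0.8 -0.2] 91.3 [-21.8  22.8  91.3  -0.5  73.5 -27.3]
shift cm [-16.79  -0.89  -1.77]
[(array([-22.2, -40.9,  40. ]), np.float32(12.0)), (array([-22.4,  36.5,  40. ]), np.float32(12.1)), (array([ -20.2, -122.4,   40. ]), np.float32(12.4)), (array([ -20.2, -122.4,   40. ]), np.float32(10.1)), (array([-22.4,  36.5,  40. ]), np.float32(9.7)), (array([-22.2, -40.9,  40. ]), np.float32(9.6))] []
```

```bash
python3 -m jog '[[[-2,-0.1,-0.2],0,1],[[-2.5,-0.1,-0.3],0,1],[[-2.5,-0.1,-0.3],0,1],[[-2.5,-0.1,-0.3],0,1],[[-2.5,-0.1,-0.3],0,1],[[-2.5,-0.1,-0.3],0,1],[[-1,0,0],0,1],[[0,0,0],0,1]]' ;python3 -c "
from tins import *
st();go([526.9,-365.6,107])"
```

```text
time_s: 49.18
ee_pos: [529.5, -362.1, 160.7]
ee_rot: [-173.1, -3.1, 95.6]
force: [-0.5, 0.6, 0.0]
gripper_width: 91.5
49.175 [ 529.5 -362.1  160.7] [-173.1   -3.1   95.6] [-0.5  0.6  0. ] 91.5 [-34.3  29.9  77.7  -2.1  79.7 -39.5]
shift cm [-0.61  0.36  5.34]
```

```bash
python3 -m jog '[[[-0.3,0,0],0,1],[[0,0.1,1],0,1],[[0,0.1,1],0,1],[[0,0.1,1],0,1],[[0,0.1,1],0,1],[[0,0.1,1],0,1],[[0,0,0],0,1]]'; python3 -c "
from h import *
st();go([526.9,-365.6,107])"
```

```text
time_s: 50.05
ee_pos: [528.0, -359.3, 106.0]
ee_rot: [-173.0, -3.2, 95.8]
force: [0.1, 0.5, 0.3]
gripper_width: 91.2
50.05 [ 528.  -359.3  106. ] [-173.    -3.2   95.8] [0.1 0.5 0.3] 91.2 [-34.2  32.   82.2  -2.1  73.2 -39.4]
shift cm [-0.61 -0.18 -0.12]
```

```bash
python3 -m jog '[[[-0.6,-0.1,0],0,1],[[0,0,0],0,0.4],[[0,0,0],0,0.4],[[0,0,0],0,0.4],[[0,0,0],0,0.4],[[0,0,0],0,0.4],[[0,0,-1],0,0.4],[[0,0,-2],0,0.4],[[0,0,-2.5],0,0.4],[[0,0,0],0,0.4]]' 35;python3 -m jog '[[[1,0,0],0,0.4],[[2,0,0],0,0.4],[[2,0,0],0,0.4],[[2,0,0],0,0.4],[[2,0,0],0,0.4],[[2,0,0],0,0.4],[[2,0,0],0,0.4],[[2,0,0],0,0.4],[[2,0,0],0,0.4],[[2,0,0],0,0.4]]'; python3 -c "
from h import *
st();go([456,320.6,165])"
```

```text
time_s: 51.3
ee_pos: [535.5, -368.7, 163.9]
ee_rot: [-173.1, -3.1, 95.8]
force: [-1.1, 0.4, -1.6]
gripper_width: 60.1
time_s: 52.55
ee_pos: [513.3, -164.8, 172.9]
ee_rot: [-172.9, -3.4, 95.8]
force: [0.3, -0.1, -0.9]
gripper_width: 59.7
52.55 [ 513.3 -164.8  172.9] [-172.9   -3.4   95.8] [ 0.3 -0.1 -0.9] 59.7 [-19.1  20.7  91.2   0.1  76.  -25.1]
shift cm [48.74 -0.36  3.78]
```

```bash
python3 -m jog '[[[2.2,0,0.1],0,0.4],[[2.2,0,0.1],0,0.4],[[2.2,0,0.1],0,0.4],[[2.2,0,0.1],0,0.4],[[2.2,0,0.1],0,0.4],[[2.2,0,0.1],0,0.4],[[2.2,0,0.1],0,0.4],[[2.2,0,0.1],0,0.4],[[2.2,0,0.1],0,0.4],[[2.2,0,0.1],0,0.4]]'; python3 -m jog '[[[2.2,0,0.1],0,0.4],[[2.2,0,0.1],0,0.4],[[2.2,0,0.1],0,0.4],[[2.2,0,0.1],0,0.4],[[2.2,0,0.1],0,0.4],[[2.2,0,0.1],0,0.4],[[2.2,0,0.1],0,0.4],[[2.2,0,0.1],0,0.4],[[2.2,0,0.1],0,0.4],[[1.5,0,0.1],0,0.4]]'; python3 -c "
from h import *
st();go([456,320.6,165])"
```

```text
time_s: 53.8
ee_pos: [486.5, 69.1, 176.5]
ee_rot: [-172.9, -3.4, 95.8]
force: [0.1, 0.6, -1.5]
gripper_width: 59.4
time_s: 55.05
ee_pos: [456.6, 294.5, 179.5]
ee_rot: [-172.8, -3.4, 95.9]
force: [0.5, -0.5, -1.3]
gripper_width: 59.6
55.05 [456.6 294.5 179.5] [-172.8   -3.4   95.9] [ 0.5 -0.5 -1.3] 59.6 [27.9 19.3 92.4  6.1 73.8 19.9]
shift cm [2.51 0.4  1.56]
```

```bash
python3 -m jog '[[[1.5,0.1,0.3],0,0.4],[[0.8,0.2,1],0,0.4],[[0,0.2,1.5],0,0.4],[[0,0.2,1.5],0,0.4],[[0,0.2,1.5],0,0.4],[[0,0.1,0.8],0,0.4],[[0,0,0],0,0.4],[[0,0,0],0,0.4]]'; python3 -c "
from h import *
st();go([457,317,103])"
```

```text
time_s: 56.05
ee_pos: [454.5, 321.4, 108.0]
ee_rot: [-172.6, -3.2, 95.8]
force: [1.3, 1.4, -1.1]
gripper_width: 59.7
56.05 [454.5 321.4 108. ] [-172.6   -3.2   95.8] [ 1.3  1.4 -1.1] 59.7 [30.4 23.9 96.4  6.6 65.3 21.3]
shift cm [-0.49  0.26  0.44]
```

```bash
python3 -m jog '[[[-0.5,0.3,0.3],0,0.4],[[0,0,0],0,0.4]]' | grep -E 'pos|force';python3 -m jog '[[[0,0.05,0.2],0,0.4],[[0,0,0],0,0.4]]' | grep -E 'pos|force';python3 -m jog '[[[0,0,0.2],0,0.4],[[0,0,0],0,0.4]]' | grep -E 'pos|force'
```

```text
ee_pos: [458.4, 316.8, 105.0]
force: [-0.2, 1.4, -0.6]
ee_pos: [458.9, 317.0, 103.2]
force: [0.4, -0.1, -0.4]
ee_pos: [458.6, 317.2, 101.2]
force: [-0.0, 0.6, -0.4]
```

```bash
python3 -m jog '[[[0,-0.2,0],0,0.4],[[0,0,0],0,1],[[0,0,0],0,1],[[0,0,0],0,1],[[0,0,0],0,1],[[0,0,-2],0,1],[[0,0,-3],0,1],[[-1.5,0,-3],0,1],[[-3,0,0],0,1],[[-4,0,0],0,1]]' ; python3 -m jog '[[[-4,0,0],0,1],[[-4,0,0],0,1],[[-4,0,0],0,1],[[-4,0,0],0,1],[[-4,0,0],0,1],[[-4,0,0],0,1],[[-4,0,0],0,1],[[-4,0,0],0,1],[[-3,0,0],0,1],[[0,0,0],0,1]]' ; python3 -c "
from tins import *
st()
f=grab('top','t9.png',(200,130,520,250),2);print(tray_tins(f))
f=grab('side','s9.png',(200,140,360,260),3)
s=cv2.imread('pics/s9.png');t=cv2.imread('pics/t9.png');c=np.zeros((s.shape[0]+t.shape[0],640,3),'uint8');c[:240]=t;c[240:,:s.shape[1]]=s;cv2.imwrite('pics/m9.png',c)"
```

```text
time_s: 58.05
ee_pos: [476.4, 229.4, 178.7]
ee_rot: [-172.9, -3.3, 96.1]
force: [-0.1, -0.8, 0.1]
gripper_width: 91.5
time_s: 59.3
ee_pos: [515.1, -131.4, 158.7]
ee_rot: [-173.2, -3.3, 95.9]
force: [-0.4, 0.1, 0.8]
gripper_width: 91.4
59.3 [ 515.1 -131.4  158.7] [-173.2   -3.3   95.9] [-0.4  0.1  0.8] 91.4 [-15.9  20.5  93.8   0.6  73.3 -22.2]
[(array([-23., 110.,  40.]), np.float32(12.3)), (array([-22.4,  36.5,  40. ]), np.float32(12.1)), (array([-23.6, -43.8,  40. ]), np.float32(12.0)), (array([ -19.3, -123.5,   40. ]), np.float32(12.2)), (array([ -19.3, -123.5,   40. ]), np.float32(9.8)), (array([-23.6, -43.8,  40. ]), np.float32(9.7)), (array([-22.4,  36.5,  40. ]), np.float32(9.7)), (array([-23., 110.,  40.]), np.float32(9.6))]
```

View pics/m9.png

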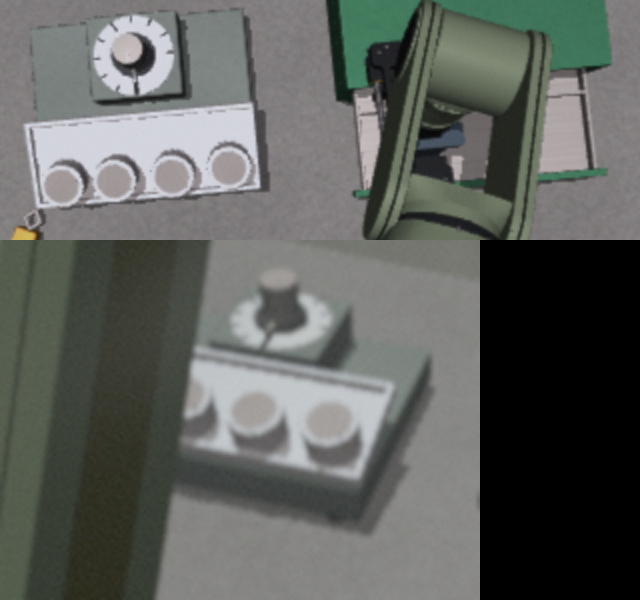

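All four tins lie flat on the tray and the collar is still at 0. In tray x they read -19.3, -23.6, -22.4 and -23. The first one (right end) is close to the -16 limit, so I'll nudge it down to the lip with closed fingers.

```bash
python3 -m jog '[[[2,0.3,0.1],0,0],[[2.5,0.3,0.1],0,0],[[2.5,0.4,0.1],0,0],[[2.5,0.4,0.1],0,0],[[2.5,0.4,0.1],0,0],[[2.5,0.4,0.1],0,0],[[2.5,0.4,0.1],0,0],[[2.5,0.4,0.1],0,0],[[1.5,0.2,0],0,0],[[0,0,0],0,0]]'; python3 -c "
from h import *
st();go([537,84,150])"
```

```text
time_s: 60.65
ee_pos: [516.4, 111.0, 162.2]
ee_rot: [-173.2, -3.8, 97.1]
force: [0.1, -0.6, -1.1]
gripper_width: 0.3
60.65 [516.4 111.  162.2] [-173.2   -3.8   97.1] [ 0.1 -0.6 -1.1] 0.3 [ 8.3 19.5 94.7  4.1 72.6 -0.4]
shift cm [-3.01  1.82  0.81]
```

```bash
python3 -m jog '[[[-1.5,1,0.2],0,0],[[-1.3,0.9,0.2],0,0],[[0,0,0],0,0],[[0,0,0],0,0]]'; python3 -c "
from h import *
st();go([537,84,95])"
```

```text
time_s: 61.15
ee_pos: [539.7, 81.7, 153.1]
ee_rot: [-173.1, -3.7, 96.9]
force: [0.8, 0.1, 0.0]
gripper_width: 0.4
61.15 [539.7  81.7 153.1] [-173.1   -3.7   96.9] [0.8 0.1 0. ] 0.4 [ 5.2 21.6 92.9  3.7 72.6 -3.3]
shift cm [-0.12  0.45  5.81]
```

```bash
python3 -m jog '[[[0,0.1,1],0,0],[[0,0.1,1.2],0,0],[[0,0.1,1.2],0,0],[[0,0.1,1.2],0,0],[[0,0.05,0.8],0,0],[[0,0,0],0,0]]'; python3 -c "
from h import *
s=st();go([537,84,92]); go([517,82,92])"
```

```text
time_s: 61.9
ee_pos: [535.7, 85.4, 94.4]
ee_rot: [-173.0, -3.8, 96.9]
force: [0.3, 0.2, 0.1]
gripper_width: 0.6
61.9 [535.7  85.4  94.4] [-173.    -3.8   96.9] [0.3 0.2 0.1] 0.6 [ 5.6 24.4 97.7  3.9 65.  -3.4]
shift cm [-0.17  0.13  0.21]
shift cm [-0.12 -1.86  0.46]
```

```bash
python3 -m jog '[[[0,-0.4,0.1],0,0],[[0,-0.4,0.1],0,0],[[0,-0.3,0.05],0,0],[[0,0,0],0,0]]'|grep -E 'pos|forc'; for k in 1; do python3 -m jog '[[[0,-0.3,0.03],0,0]]'; python3 -m jog '[[[0,-0.3,0.03],0,0]]'; python3 -m jog '[[[0,-0.3,0.03],0,0]]';  done|grep -E 'pos|forc'
```

```text
ee_pos: [524.5, 84.1, 94.2]
force: [0.2, 0.1, -0.4]
ee_pos: [521.6, 83.7, 94.5]
force: [0.0, 0.0, -0.1]
ee_pos: [518.5, 83.3, 94.6]
force: [0.4, 0.4, 0.7]
ee_pos: [515.3, 82.9, 94.7]
force: [0.3, -0.3, -0.4]
```

```bash
python3 -c "
from tins import *
f=viewer.grab_frame('top');print(tray_tins(f))"; for k in 1; do python3 -m jog '[[[0,-0.2,0.03],0,0]]'; python3 -m jog '[[[0,-0.2,0.03],0,0]]'; python3 -m jog '[[[0,-0.2,0.03],0,0]]';  done|grep -E 'pos|forc'
```

```text
[(array([-25.6,  36.9,  40. ]), np.float32(10.1)), (array([-23., 110.,  40.]), np.float32(9.6)), (array([-25.7, -43.6,  40. ]), np.float32(10.0))]
ee_pos: [512.7, 82.6, 94.6]
force: [-0.2, 0.4, -0.1]
ee_pos: [510.6, 82.3, 94.6]
force: [0.8, -0.2, 0.4]
ee_pos: [508.6, 82.1, 94.5]
force: [0.8, -0.1, -0.4]
```

```bash
for k in 1; do python3 -m jog '[[[0,-0.2,0.02],0,0]]'; python3 -m jog '[[[0,-0.2,0.02],0,0]]';  done|grep -E 'pos|forc';  python3 -c "
from tins import *
f=grab('side','s10.png',(240,160,360,250),6)"
```

```text
ee_pos: [506.6, 81.9, 94.6]
force: [1.0, 0.2, 0.4]
ee_pos: [505.2, 81.7, 94.8]
force: [2.9, -0.4, 1.2]
```

View pics/s10.png

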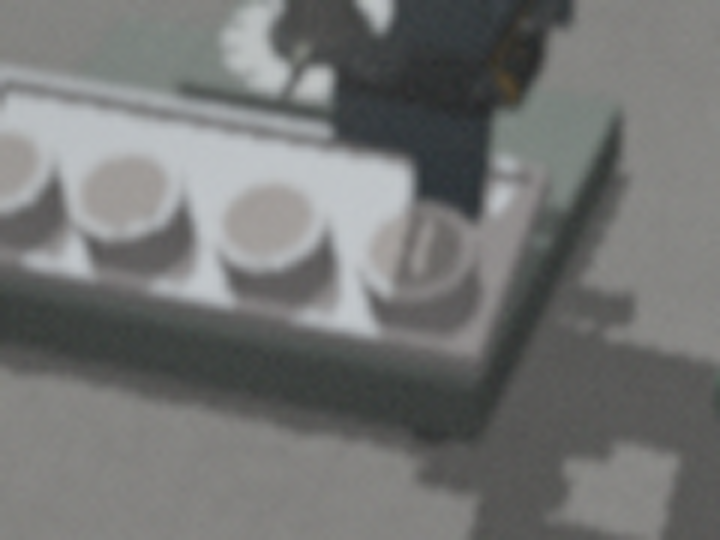

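Force rose to 2.9 N with the tin at the front, so the nudged tin now sits against the lip. I'll back off and rise. I also want to undo the accumulated tool tilt before gripping the collar, so I'll test fast descents, which reduced it earlier.

```bash
python3 -m jog '[[[0,0.8,0],0,0],[[0,0.3,-1.5],0,0],[[0,0,-3],0,0],[[0,0,-3],0,0],[[0,0,-3],0,0],[[0,0,-3],0,0],[[0,0,-3],0,0],[[0,0,-3],0,1],[[0,0,-3],0,1],[[0,0,0],0,1]]';python3 -m jog '[[[0,0,5],0,1],[[0,0,5],0,1],[[0,0,2],0,1],[[0,0,0],0,1]]'; python3 -c "
from h import *
s=st();print(R.from_euler('xyz',s['ee_rot'],degrees=True).apply([0,0,1]).round(3))
from tins import *
f=viewer.grab_frame('top');print(tray_tins(f))"
```

```text
time_s: 64.75
ee_pos: [546.8, 71.6, 320.7]
ee_rot: [-172.7, -3.8, 96.9]
force: [0.5, -0.3, -0.1]
gripper_width: 27.5
time_s: 65.25
ee_pos: [528.1, 77.6, 193.9]
ee_rot: [-172.3, -3.8, 96.9]
force: [0.1, 0.8, 0.7]
gripper_width: 67.5
65.25 [528.1  77.6 193.9] [-172.3   -3.8   96.9] [0.1 0.8 0.7] 67.5 [ 4.9 19.3 90.3  3.5 78.2 -3.2]
[-0.14   0.048 -0.989]
[(array([-22.9, 111. ,  40. ]), np.float32(12.0)), (array([-22.4,  36.5,  40. ]), np.float32(12.0)), (array([-22.4,  36.5,  40. ]), np.float32(9.7)), (array([-22.9, 111. ,  40. ]), np.float32(9.5))]
```

```bash
python3 -m jog '[[[0,2,-1],0,1],[[0,4,-1],0,1],[[0,4,-0.7],0,1],[[0,4,-0.6],0,1],[[0,4,-0.6],0,1],[[0,4,-0.6],0,1],[[0,4,-0.6],0,1],[[0,3,-0.4],0,1],[[0,2,-0.3],0,1],[[0,0,0],0,1]]'; python3 -c "
from h import *
s=st();print(R.from_euler('xyz',s['ee_rot'],degrees=True).apply([0,0,1]).round(3))"
```

```text
time_s: 66.55
ee_pos: [854.7, 114.9, 221.3]
ee_rot: [-173.4, -3.7, 96.9]
force: [-0.3, 0.5, 0.2]
gripper_width: 91.3
66.55 [854.7 114.9 221.3] [-173.4   -3.7   96.9] [-0.3  0.5  0.2] 91.3 [  5.5  57.1  15.4   3.9 114.1  -0.2]
[-0.122  0.05  -0.991]
```

```bash
python3 -m jog '[[[0,1,-0.1],0,1],[[0,1,-0.1],0,1],[[0,1,-0.1],0,1],[[0,0,0],0,1]]'; python3 -c "
from h import *
s=st();print(R.from_euler('xyz',s['ee_rot'],degrees=True).apply([0,0,1]).round(3))"
```

```text
time_s: 67.05
ee_pos: [866.4, 116.5, 216.5]
ee_rot: [-174.4, -3.7, 96.9]
force: [-0.2, 0.6, -0.7]
gripper_width: 91.3
67.05 [866.4 116.5 216.5] [-174.4   -3.7   96.9] [-0.2  0.6 -0.7] 91.3 [ 5.500e+00  5.860e+01  1.260e+01  3.900e+00  1.145e+02 -1.000e-01]
[-0.105  0.052 -0.993]
```

Pushing at the reach limit tilts the tool the right way, so I'll continue.

```bash
python3 -m jog '[[[0,2,-0.2],0,1],[[0,2,-0.2],0,1],[[0,2,-0.2],0,1],[[0,0,0],0,1]]'; python3 -c "
from h import *
s=st();print(R.from_euler('xyz',s['ee_rot'],degrees=True).apply([0,0,1]).round(3))"
```

```text
time_s: 67.55
ee_pos: [887.3, 119.5, 198.5]
ee_rot: [-176.6, -3.8, 96.9]
force: [-0.1, 0.1, 0.2]
gripper_width: 91.5
67.55 [887.3 119.5 198.5] [-176.6   -3.8   96.9] [-0.1  0.1  0.2] 91.5 [  5.5  59.8  12.4   3.9 111.4  -0.2]
[-0.067  0.058 -0.996]
```

```bash
python3 -m jog '[[[0,2,-0.5],0,1],[[0,2,-0.5],0,1],[[0,2,-0.5],0,1],[[0,2,-0.5],0,1],[[0,0,0],0,1]]'; python3 -c "
from h import *
s=st();print(R.from_euler('xyz',s['ee_rot'],degrees=True).apply([0,0,1]).round(3)); go([632,217,220])"
```

```text
time_s: 68.18
ee_pos: [910.6, 121.9, 188.6]
ee_rot: [-179.8, -3.8, 96.9]
force: [0.6, 0.9, 0.4]
gripper_width: 91.1
68.175 [910.6 121.9 188.6] [-179.8   -3.8   96.9] [0.6 0.9 0.4] 91.1 [  5.5  60.4  12.3   4.  107.6  -0.2]
[-0.012  0.066 -0.998]
shift cm [ 12.97 -26.53  -2.18]
```

```bash
python3 -m jog '[[[0.5,-1.2,-0.5],0,1],[[1.3,-2.8,-0.5],0,1],[[1.3,-2.8,-0.5],0,1],[[1.3,-2.8,-0.5],0,1],[[1.3,-2.8,-0.3],0,1],[[1.3,-2.8,-0.2],0,1],[[1.3,-2.8,0],0,1],[[1.3,-2.8,0],0,1],[[1.3,-2.6,0],0,1],[[0,0,0],0,1]]'; python3 -c "
from h import *
s=st();print(R.from_euler('xyz',s['ee_rot'],degrees=True).apply([0,0,1]).round(3)); go([632,217,220])"
```

```text
time_s: 69.42
ee_pos: [657.4, 201.9, 223.4]
ee_rot: [179.9, -3.9, 96.9]
force: [0.7, -0.3, 0.2]
gripper_width: 91.4
69.425 [657.4 201.9 223.4] [179.9  -3.9  96.9] [ 0.7 -0.3  0.2] 91.4 [14.2 27.9 71.9  3.9 79.7  6.7]
[-0.007  0.067 -0.998]
shift cm [ 1.78 -2.34  0.46]
```

```bash
python3 -m jog '[[[1.7,-2.3,0],0,1],[[0,0,0],-8,1],[[0,0,0],-8,1],[[0,0,0],-8,1],[[0,0,0],-8,1],[[0,0,0],-8,1],[[0,0,0],-8,1],[[0,0,0],-8,1],[[0,0,0],-8,1],[[0,0,0],-8,1]]';python3 -m jog '[[[0,0,0],-8,1],[[0,0,0],-8,1],[[0,0,0],-8,1],[[0,0,0],0,1]]'; python3 -c "
from h import *
s=st();print(R.from_euler('xyz',s['ee_rot'],degrees=True).apply([0,0,1]).round(3)); go([631.5,216.7,140])"
```

```text
time_s: 70.68
ee_pos: [643.1, 212.7, 225.4]
ee_rot: [176.2, -0.3, 171.0]
force: [-0.2, 0.5, -0.4]
gripper_width: 91.2
time_s: 71.18
ee_pos: [647.9, 210.9, 225.2]
ee_rot: [176.5, 1.5, -164.4]
force: [0.2, -0.5, 0.4]
gripper_width: 91.4
71.175 [647.9 210.9 225.2] [ 176.5    1.5 -164.4] [ 0.2 -0.5  0.4] 91.4 [ 15.3  26.7  73.6   3.6  78.2 -91. ]
[ 0.009  0.066 -0.998]
shift cm [1.64 0.48 8.53]
```

```bash
python3 -m jog '[[[1.6,0.3,0],0,1],[[0,0,0],0,1],[[0,0.1,1.5],0,1],[[0,0.1,1.5],0,1],[[0,0,0],0,1]]'; python3 -c "
from h import *
s=st(); go([631.5,218,116])"
```

```text
time_s: 71.8
ee_pos: [633.9, 212.9, 191.8]
ee_rot: [176.5, 1.5, -164.9]
force: [-0.6, 0.4, 0.0]
gripper_width: 91.3
71.8 [633.9 212.9 191.8] [ 176.5    1.5 -164.9] [-0.6  0.4  0. ] 91.3 [ 15.8  26.4  78.9   3.6  73.2 -90.3]
shift cm [0.3  0.1  7.59]
```

```bash
python3 -m jog '[[[0.3,0,1.5],0,1],[[0,0,1.5],0,1],[[0,0,1.5],0,1],[[0,0,1.5],0,1],[[0,0,1],0,1],[[0,0,0.3],0,1],[[0,0,0],0,1]]'; python3 -c "
from h import *
s=st(); go([631.5,218,116])"
```

```text
time_s: 72.68
ee_pos: [631.5, 217.2, 112.8]
ee_rot: [176.6, 1.4, -164.9]
force: [-0.2, 0.7, -0.2]
gripper_width: 91.3
72.675 [631.5 217.2 112.8] [ 176.6    1.4 -164.9] [-0.2  0.7 -0.2] 91.3 [ 16.2  29.4  85.5   3.8  63.6 -90.6]
shift cm [-0.03  0.1  -0.32]
```

```bash
python3 -m jog '[[[0,0,0],0,0.3],[[0,0,0],0,0.3],[[0,0,0],0,0.3],[[0,0,0],0,0.2],[[0,0,0],0,0],[[0,0,0],0,0]]' 40;python3 -m jog '[[[0,0,0],5,0],[[0,0,0],8,0],[[0,0,0],8,0],[[0,0,0],8,0],[[0,0,0],8,0],[[0,0,0],8,0],[[0,0,0],0,0]]'
```

```text
time_s: 73.42
ee_pos: [632.4, 218.2, 114.8]
ee_rot: [176.5, 1.7, -164.9]
force: [-0.3, 3.6, 0.5]
gripper_width: 42.7
time_s: 74.3
ee_pos: [632.1, 217.0, 114.7]
ee_rot: [176.7, -1.2, 149.2]
force: [0.4, 2.6, 0.6]
gripper_width: 41.8
```

```bash
python3 -m jog '[[[0,0,0],9,0],[[0,0,0],9,0],[[0,0,0],9,0],[[0,0,0],9,0],[[0,0,0],9,0],[[0,0,0],9,0],[[0,0,0],9,0],[[0,0,0],9,0],[[0,0,0],9,0],[[0,0,0],9,0]]';python3 -m jog '[[[0,0,0],9,0],[[0,0,0],9,0],[[0,0,0],9,0],[[0,0,0],9,0],[[0,0,0],0,0]]'
```

```text
time_s: 75.55
ee_pos: [630.6, 216.4, 114.5]
ee_rot: [-178.8, -3.0, 58.0]
force: [-3.6, 1.8, -1.2]
gripper_width: 41.2
time_s: 76.18
ee_pos: [629.9, 216.7, 114.1]
ee_rot: [-177.6, -1.7, 22.1]
force: [-1.8, 1.9, 0.5]
gripper_width: 41.4
```

```bash
python3 -m jog '[[[0,0,0],7,0],[[0,0,0],0,0],[[0,0,0],0,1],[[0,0,0],0,1],[[0,0,0],0,1],[[0,0,0],0,1],[[0,0,-2],0,1],[[0,0,-3],0,1],[[0,0,-3],0,1],[[0,0,-3],0,1]]';python3 -m jog '[[[2,2.5,0],0,1],[[2,3,0],0,1],[[2,3,0],0,1],[[2,3,0],0,1],[[2,3,0],0,1],[[2,3,0],0,1],[[1,2,0],0,1],[[0,0,0],0,1]]'; python3 -c "
from tins import *
s=st(); 
f=grab('top','t11.png',(205,130,335,240),5);print(tray_tins(f)); go([395,-270,150])"
```

```text
time_s: 77.42
ee_pos: [627.4, 209.4, 223.3]
ee_rot: [-177.4, -1.0, 15.8]
force: [0.1, 0.7, 0.2]
gripper_width: 91.4
time_s: 78.42
ee_pos: [812.6, 53.0, 221.0]
ee_rot: [-177.4, -1.5, 16.0]
force: [-0.3, 0.5, -0.8]
gripper_width: 91.2
78.425 [812.6  53.  221. ] [-177.4   -1.5   16. ] [-0.3  0.5 -0.8] 91.2 [ 1.7 41.4 47.6  2.9 90.2 75.7]
[(array([-21.4, -44.1,  40. ]), np.float32(10.7)), (array([-25.2, 110.3,  40. ]), np.float32(9.9))]
shift cm [-49.19  19.88   4.94]
```

View pics/t11.png

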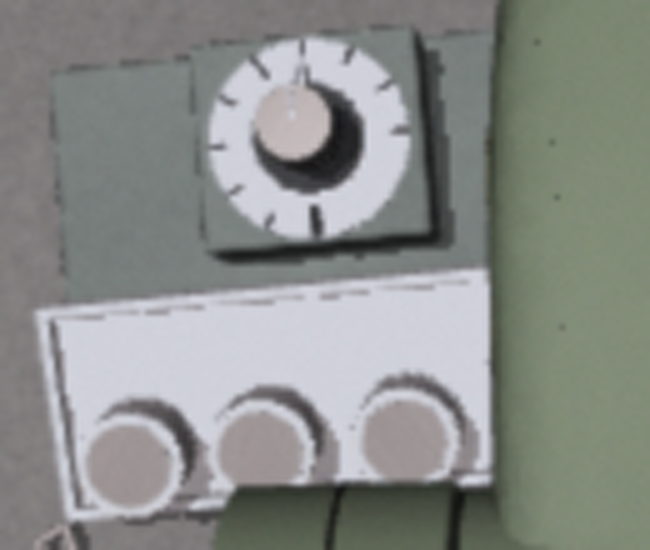

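The pointer reads 6 and the visible tins are in place. Now I'll come round to the front of the drawer and push it shut at the handle with closed fingers.

```bash
python3 -m jog '[[[-4.2,1.7,0],0,0],[[-4.2,1.7,0],0,0],[[-4.2,1.7,0],0,0],[[-4.2,1.7,0],0,0],[[-4.2,1.7,0],0,0],[[-4.2,1.7,0],0,0],[[-4.2,1.7,0],0,0],[[-4.2,1.7,0],0,0],[[-4.2,1.7,0],0,0],[[-4.2,1.7,0],0,0]]';python3 -m jog '[[[-4.2,1.7,0],0,0],[[-3,1.2,0],0,0],[[0,0,0],5,0],[[0,0,0],5,0],[[0,0,0],0,0]]'; python3 -c "
from h import *
s=st(); go([365,-273,160])"
```

```text
time_s: 79.72
ee_pos: [441.0, -219.4, 203.6]
ee_rot: [-177.2, -1.8, 17.1]
force: [0.1, -0.3, 0.9]
gripper_width: 0.7
time_s: 80.35
ee_pos: [374.4, -264.2, 202.3]
ee_rot: [-177.0, -1.5, 7.0]
force: [-0.0, 0.3, 0.1]
gripper_width: 0.3
80.35 [ 374.4 -264.2  202.3] [-177.    -1.5    7. ] [-0.   0.3  0.1] 0.3 [-39.    8.4 103.5   3.3  69.2  42.8]
shift cm [-1.15  0.97  4.15]
```

```bash
python3 -m jog '[[[-1.2,0.7,0],0,0],[[0,0,2],0,0],[[0,0,2.5],0,0],[[0,0,2.5],0,0],[[0,0,2],0,0],[[0,0,1],0,0],[[0,0,0],0,0]]'; python3 -c "
from tins import *
s=st(); a=.094; go([365+60,-273+6,98])
f=viewer.grab_frame('top');print(tray_tins(f))"
```

```text
time_s: 81.22
ee_pos: [362.6, -267.4, 100.5]
ee_rot: [-177.2, -1.6, 7.6]
force: [-0.2, 0.6, 0.4]
gripper_width: 0.6
81.225 [ 362.6 -267.4  100.5] [-177.2   -1.6    7.6] [-0.2  0.6  0.4] 0.6 [-40.2  13.4 113.5   3.7  54.1  40. ]
shift cm [6.18 0.8  0.38]
[(array([-23.3,  38.7,  40. ]), np.float32(12.0)), (array([-24.6, -43.7,  40. ]), np.float32(12.1)), (array([-24.6, -43.7,  40. ]), np.float32(9.7)), (array([ -22.4, -122.2,   40. ]), np.float32(11.7)), (array([ -22.4, -122.2,   40. ]), np.float32(9.6)), (array([-22.9, 111. ,  40. ]), np.float32(9.6)), (array([-23.3,  38.7,  40. ]), np.float32(9.8))]
```

```bash
python3 -m jog '[[[1.5,0.1,0.05],0,0],[[1.5,0.1,0.05],0,0],[[1.5,0.1,0.05],0,0],[[1.5,0.06,0.05],0,0],[[1.5,0.06,0.05],0,0],[[1.5,0.06,0.05],0,0],[[1.5,0.06,0.05],0,0],[[1.5,0.06,0.05],0,0],[[1.5,0.06,0.05],0,0]]'; python3 -m jog '[[[1,0.04,0.03],0,0],[[0.6,0.02,0.02],0,0]]'
```

```text
time_s: 82.4
ee_pos: [506.6, -255.4, 101.6]
ee_rot: [-177.4, -1.6, 7.7]
force: [-2.6, -0.3, 1.1]
gripper_width: -0.1
time_s: 82.65
ee_pos: [521.0, -254.0, 101.2]
ee_rot: [-177.3, -1.1, 7.8]
force: [-19.3, -4.6, 12.4]
gripper_width: 0.5
```

```bash
python3 -m jog '[[[0.4,0.02,0.02],0,0],[[0,0,0],0,0]]'; python3 -m jog '[[[-1,0,0],0,0],[[-2,0,0],0,0],[[-2,0,0],0,0],[[-1,0,-2],0,0],[[0,0,-3],0,0],[[-2,0,-3],0,0],[[-3,0,0],0,0],[[-3,0,0],0,0],[[0,0,0],0,0]]'; python3 -c "
from tins import *
st();f=grab('top','a.png',(205,130,520,250),2);print(tray_tins(f))
g=grab('side','b.png',(200,120,520,260),2)
cv2.imwrite('pics/m12.png',np.vstack([cv2.imread('pics/a.png')[:, :630],cv2.imread('pics/b.png')[:,:630]]))
im=cv2.cvtColor(f['color'],cv2.COLOR_RGB2BGR)[60:200,355:515]
cv2.imwrite('pics/c12.png',cv2.resize(im,None,fx=4,fy=4,interpolation=cv2.INTER_CUBIC))"
```

```text
time_s: 82.9
ee_pos: [519.9, -254.2, 101.4]
ee_rot: [-177.3, -0.5, 7.9]
force: [-0.4, 1.1, 0.4]
gripper_width: 0.5
time_s: 84.02
ee_pos: [375.3, -278.5, 181.9]
ee_rot: [-177.5, -0.9, 7.7]
force: [0.2, -0.5, 0.4]
gripper_width: 0.4
84.025 [ 375.3 -278.5  181.9] [-177.5   -0.9    7.7] [ 0.2 -0.5  0.4] 0.4 [-39.8  10.2 104.3   2.6  66.8  41.4]
[(array([-23.3,  38.7,  40. ]), np.float32(10.5)), (array([ -23.5, -123.1,   40. ]), np.float32(12.0)), (array([-25.2, 110.3,  40. ]), np.float32(10.0)), (array([ -23.5, -123.1,   40. ]), np.float32(9.7)), (array([-22.1, -39.8,  40. ]), np.float32(10.2))]
```

View pics/m12.png

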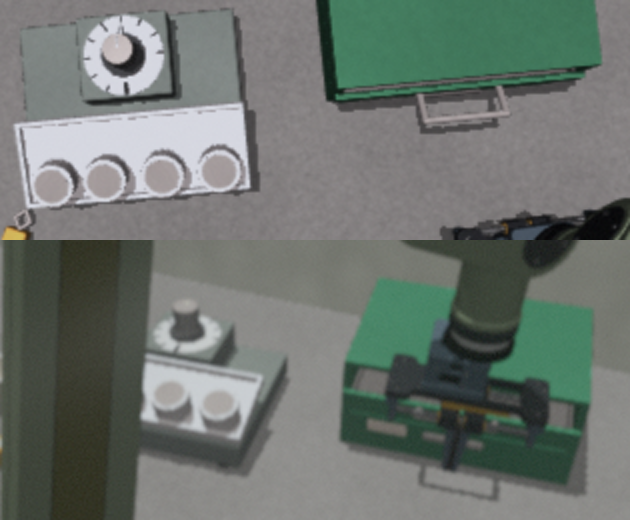

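View pics/c12.png

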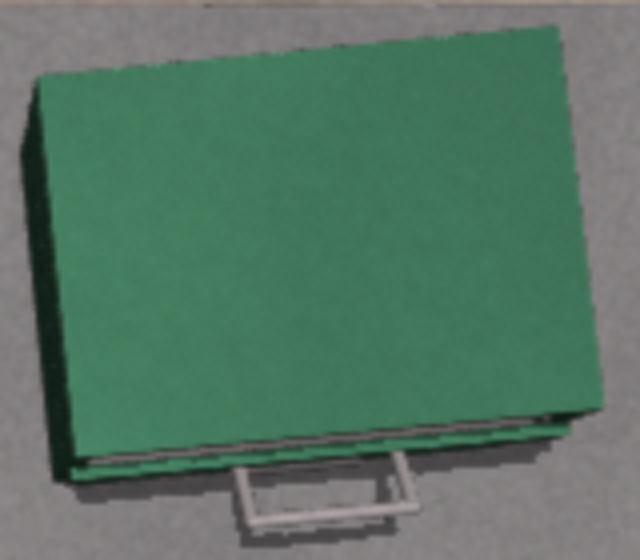

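The pointer is at 6 and the four tins lie along the lip. The handle bar sits about 2–3 mm further in than at the start. The drawer push ended on a hard stop after about 135 mm of travel, and the arm is clear, so I'm handing in.

```bash
python3 -c "
from workcell import job_done; print(job_done())"
```

```text
the job is handed in; nothing more can be done
None
```

The job is handed in, at about 84 s of the 208 s. I turned the collar from 6 to 0 and opened the drawer. I then put all four tins on the tray and nudged the first one down to the lip. Last, I set the collar back to 6 and pushed the drawer shut.

**Last checks**
- **Collar:** in the last picture the pointer stands on tick 6.
- **Tins:** all four look flat along the low lip, with tray x readings of about -22 to -25 mm (allowed -31 to -16). The tin I pressed against the lip also reads about -23, where -26 would be exact, so the readings are probably about 3 mm off.
- **Drawer:** the push met a hard stop (19 N) after about 135 mm of travel, and the handle sits 2–3 mm further in than at the start.
- **Arm:** clear of everything at hand-in. No contact showed near the mortar, balance or clamp, but I did not measure their positions again.

**What disagreed**
- **Tool height:** telemetry read about 26 mm lower than the true fingertip height. My first grip on the handle closed on nothing because of it. I measured the offset by touching the bench, which read 63 N at the wrist, and corrected for it after that.
- **Tool tilt:** the tool drifted to about 8° off vertical during fast moves. I mostly removed this, down to about 4°, by pushing at the reach limit before turning the collar to 6.

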